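# Gauge the roller spindles and put them away in their tray

### The arm

A 6-joint arm with a two-finger parallel gripper is mounted at the origin on a cart in front of the work surface, level with it; the furniture and walls round the work are solid. World frame = base frame: x ahead of the robot, y to its left, z up, the work surface at z = 0. Lengths are in m, angles in rad, forces in N, time in s.
With the tool pointing down it reaches from about 0.25 to 0.725 m from the base axis. Payload 4 kg.
Tool frame: the origin (TCP) lies at the very end of the fingers, on their centre line; the grasp point (between the pads) lies bot.grasp_offset behind it (bot.grasp_offset is the distance from the TCP to the grasp point, in m); z points along the fingers, y is the direction in which the jaws open and shut (so a half turn about z gives the same grasp; the last joint's range is limited). The gripper opens to 85 mm and grips with 20 to 120 N. Pads are 22 mm wide; open, the fingers measure 114 mm over their backs; the gripper's body (76 mm by 85 mm) begins 54 mm behind the grasp point. The pads swing forward as they close: fully open they stand 13 mm farther back than shut.
Start: joints at [1.28, 0.241, 0.005, 1.335, 0, 1.571], TCP at [0.143, 0.479, 0.231] pointing down, gripper open.
Joint ranges: [-2.72, 2.72], [-1.05, 1.87], [-1.09, 1.28], [-1.99, 2.15], [-1.42, 1.44], [-3.14, 3.14]. Speed limits (rad/s): [2.79, 2.79, 3.14, 3.14, 3.14, 3.14].

### API

Orientations are given as a unit quaternion [x, y, z, w].
In Python, from workcell import bot gives the robot as it stands. The module is installed in compiled form; this text tells all that it offers.
- The arm moves only by the shell command python3 -m jog 'ROWS' [OPENING]. ROWS is JSON, a list that holds one entry, the list of rows, each a list of 6 numbers: the shift along the tool's x, y, z in m, then the turn, a rotation vector about the tool's x, y, z in degrees. In form: [[[dx, dy, dz, wx, wy, wz], ...]]. A call has 1 to 12 rows; each row shifts and turns the pose as measured when the row begins, along the tool's axes as they then stand; what a row does not reach is not made up. A row lasts 1/8 s, in which the tool goes at most 62.5 mm and 10.7 degrees, less where a joint would pass 70% of its speed; a pose out of reach is approached as far as the arm can. A call is refused whole if a number of a shift passes 0.0625 or a number of a turn 10.7, either way. A call with a gripper value outside its range is refused whole. OPENING is the finger opening in m, from 0 to 0.0854, set as the call begins (- or left out, the last holds). The fingers move at their own pace and stop on an object; the grip force is fixed at half the most. Time passes only in rows, so rows that do not move let the fingers close. It gives the time, the measured TCP pose, the force and the opening at its end, in the units of the state.
- bot.get_obs(): the state, without advancing time (a new reading comes with each control period).
- bot.camera(name): name is "scene" or "top"; returns a dict with "pixels" (480x640x3 uint8, red, green, blue), "fx", "fy", "cx", "cy" (pixels), "rvec" (rotation vector, rad) and "tvec" (3), from world to camera coordinates, as OpenCV has them. Camera axes: x right, y down, z forward; pixel columns grow to the right and rows downward; lengths in m; the calibration is good to about 2 mm. A picture is of the moment at which its call begins. There is no depth.
- bot.job_done(): hands the job in, once; it reports no verdict.
The state is a dict: "clock": time; "joint_pos": joint angles; "joint_vel": joint speeds; "tau": joint torques, N m; "eef_pos": TCP position; "tool_rot": TCP orientation; "ft_force": force on the tool from outside, world axes, zero at the start; "ft_torque": the same for the moment, N m; "grip_width": finger opening in m.
Only numpy, scipy, OpenCV 4.12 (cv2) and the standard library are available. Lean on these libraries where they do the work, as an engineer would, in place of code of your own. Each camera call takes 0.05 s, during which the arm holds its last target. There are 200 camera calls.

### The job

Rack all the loose roller spindles in the notches of the tray, one to a pair of notches, with their chamfered ends towards the tray's high wall; to feel which end of a spindle is chamfered, try it in the bore of the gauge block, which only a chamfered end enters. When all of them are racked, slide the loaded tray fully home in its slotted holder (its fin is there to grip), and leave the loupe, the tape roll and the frame counter where they are.

Things in the scene. Friction and masses are not known exactly. Their poses are not given: they have to be found in the camera images.
- spindle_1: plain steel spindle, 104 mm long, 90 g: square hub 18 x 18 x 40 mm mid-length (grip here), round journals 16 mm wide to both ends. Just one end is chamfered, 16 to 6 mm wide over its last 9 mm; the other is square. Origin at mid-length on the axis, x along the length; chamfer at +x or -x: differs among spindles, not told. Lies on its hub, axis 9 mm up, roughly along world x. May be absent
- spindle_2: another such spindle, outwardly the same as spindle_1 (its chamfered end too may be at its +x or its -x); may be absent
- spindle_3: another such spindle, outwardly the same as spindle_1 (its chamfered end too may be at its +x or its -x); may be absent
- spindle_4: another such spindle, outwardly the same as spindle_1 (its chamfered end too may be at its +x or its -x); may be absent
- spindle_5: another such spindle, outwardly the same as spindle_1 (its chamfered end too may be at its +x or its -x); may be absent
- gauge: fixed dark steel gauge block, 60 mm wide (y), 30 mm thick (x), 120 mm tall, on a low foot 90 mm wide that is flush with the block's face. Origin under the block's centre on the bench; its -x face, towards the robot, has the bore
- bore (a point): mouth of the gauge bore, in the block's -x face, 90 mm above the bench; the bore is 13 mm wide, goes right through the block (30 mm) along the gauge's x axis, and is entered by pushing along the gauge's +x. A chamfered end goes in about 6 mm before its cone seats, a square end stops at the face
- tray: loose aluminium tray, 140 (x) by 172 mm (y), base plate 6 mm thick, 0.4 kg, slides on the holder's board; origin under its centre. Two combs, 6 mm thick, run along y at x = -34 and +34 mm, four notches each, 22 mm wide, bottoms 20 mm, tooth tops 38 mm above its underside. A spindle lies by its journals in a pair of notches, along the tray's x. Grip fin at the -y end
- wall (a point): middle of the tray's high wall, which stands at x = +60 mm in the tray (the side away from the robot), 50 mm high; this point is 30 mm up. The opposite wall, at x = -60 mm, is only 16 mm high
- fin (a point): grip point of the tray's upright fin: 14 mm thick in x, 44 mm long in y (from y = -86 to -130 mm in the tray), top 58 mm above the tray's underside; this point is 40 mm up at y = -104 mm
- notch_1 (a point): where the middle of a spindle lies when racked in the tray's notch pair 1 (28 mm above its underside, at y = -63 mm in the tray); any spindle may go in any pair
- notch_2 (a point): where the middle of a spindle lies when racked in the tray's notch pair 2 (28 mm above its underside, at y = -21 mm in the tray); any spindle may go in any pair
- notch_3 (a point): where the middle of a spindle lies when racked in the tray's notch pair 3 (28 mm above its underside, at y = 21 mm in the tray); any spindle may go in any pair
- notch_4 (a point): where the middle of a spindle lies when racked in the tray's notch pair 4 (28 mm above its underside, at y = 63 mm in the tray); any spindle may go in any pair
- holder: fixed holder: base board 6 mm thick, 167 mm wide (x), y = -265 to +97 mm, the tray starts on its -y half. On the other half two grey rails, 26 mm high, 147 mm apart, lips over the tray's base plate (slot 13 mm high), from y = -36 to +50 (far) and +86 (near), flared mouths to -68, stop at the +y end, open on top. The tray enters along +y; home, its frame is within 1 mm of the holder's, 6 mm up
- desk_lamp: fixed obstacle: the bench's lamp; its gooseneck (30 mm thick) rises from x = 0.55, y = -0.08, bows towards the robot to x = 0.49, y = 0 at 0.3 m height, and goes back to the shade over x = 0.58 to 0.76, y = -0.25 to -0.12, 0.5 m up. Pass in front of it (smaller x)
- desk_organiser: fixed obstacle: black pen organiser with pens (about 130 mm tall) over x = 0.43 to 0.55, y = -0.04 to 0.10, and a thick dark holder 165 mm tall at x = 0.40 to 0.465, y = 0.125 to 0.19
- loupe: bystander: loupe, 43 mm wide, 50 mm tall; leave it alone
- tape: bystander: roll of splicing tape, 66 mm wide, 18 mm tall; leave it alone
- counter: bystander: small grey frame counter, 50 x 66 x 29 mm; leave it alone

How it is judged:
By the outcome, as a careful person would: the job done as asked, in the order asked, and still so for the second after the job is handed in, with the robot touching nothing.
Of spindle_1, spindle_2, spindle_3, spindle_4, spindle_5 only 3 to 4 are there at a start; the rules pass over those that are not, and their reading is None.
At some moment in a run one of spindle_1, spindle_2, spindle_3, spindle_4, spindle_5 may be knocked a few centimetres aside while the robot is not near it.
Once in a run the grip may slacken for a moment while it holds something.
It also fails if it takes over 210 s, if anything falls off the work surface, if the arm or the gripper's body presses on something with over 40 N, if the wrist force passes 120 N, or if a joint passes its speed limit or range.

## Working session

There is one attempt and no reset: what is moved stays moved. The work goes in short steps, Python scripts to look and compute and a shell command to move; the robot and the scene stay as the last step left them, time stands still between calls to the robot, and variables do not carry over. Pictures are saved under pics/ and viewed, on a budget of 14 in all, crops included, one or two more only if the job needs it, and the job is handed in when it is done.

```bash
mkdir -p pics
cat > h.py <<'E'
import numpy as np, cv2
from scipy.spatial.transform import Rotation as R
from workcell import bot
def snap(cam,name,crop=None,scale=1):
    c=bot.camera(cam); im=c["pixels"][:,:,::-1].copy()
    cv2.imwrite(f'pics/full_{name}.png',im)
    if crop: x0,y0,x1,y1=crop; im=im[y0:y1,x0:x1]
    if scale!=1: im=cv2.resize(im,None,fx=scale,fy=scale,interpolation=cv2.INTER_CUBIC)
    cv2.imwrite(f'pics/{name}.png',im); np.savez(f'cal_{cam}.npz',**{k:np.array(v,float) for k,v in c.items() if k!='pixels'})
    return c
def cal(cam): return np.load(f'cal_{cam}.npz')
def p2w(cam,u,v,z):
    c=cal(cam); Rm=cv2.Rodrigues(c['rvec'])[0]; t=c['tvec'].ravel()
    d=Rm.T@np.array([(u-c['cx'])/c['fx'],(v-c['cy'])/c['fy'],1]); o=-Rm.T@t
    return o+d*(z-o[2])/d[2]
def w2p(cam,p):
    c=cal(cam); Rm=cv2.Rodrigues(c['rvec'])[0]; q=Rm@np.array(p)+c['tvec'].ravel()
    return np.array([c['fx']*q[0]/q[2]+c['cx'],c['fy']*q[1]/q[2]+c['cy']])
def st():
    o=bot.get_obs(); print(o['clock'],np.round(o['eef_pos'],4),np.round(R.from_quat(o['tool_rot']).as_matrix(),3).tolist(),np.round(o['ft_force'],1),o['grip_width'],np.round(o['joint_pos'],2))
E
python3 - <<'E'
from h import *
for n in('top','scene'):
    c=snap(n,n+'0'); Rm=cv2.Rodrigues(np.array(c['rvec']))[0]; print(n,c['fx'],-Rm.T@np.array(c['tvec']).ravel(),Rm.round(2).tolist())
st(); print(bot.grasp_offset)
E
```

```text
top 584.8059189902184 [0.30389553 0.03321958 1.73385272] [[-0.02, -1.0, 0.01], [-0.99, 0.01, -0.15], [0.15, -0.01, -0.99]]
scene 583.3872805667713 [-0.28774339 -0.96650795  0.87480819] [[0.76, -0.65, -0.01], [-0.35, -0.4, -0.85], [0.54, 0.65, -0.53]]
0.1 [0.1432 0.4785 0.2305] [[-0.958, 0.287, -0.001], [0.287, 0.958, -0.002], [-0.0, -0.002, -1.0]] [-0.1  0.4  0.6] 0.0850501723362352 [ 1.28  0.24  0.    1.34 -0.    1.57]
0.0187
```

View pics/top0.png

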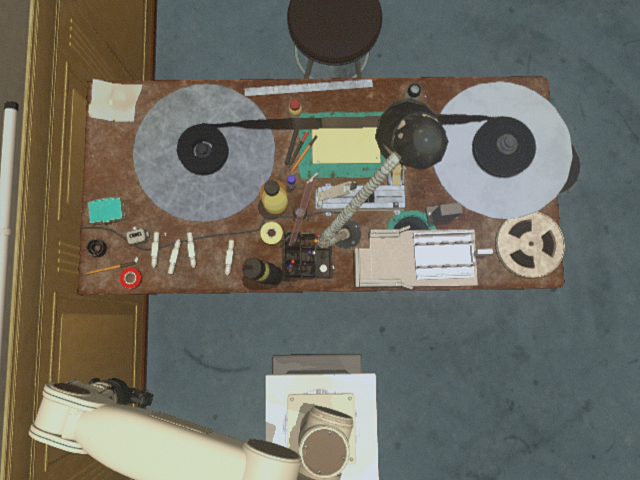

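View pics/scene0.png

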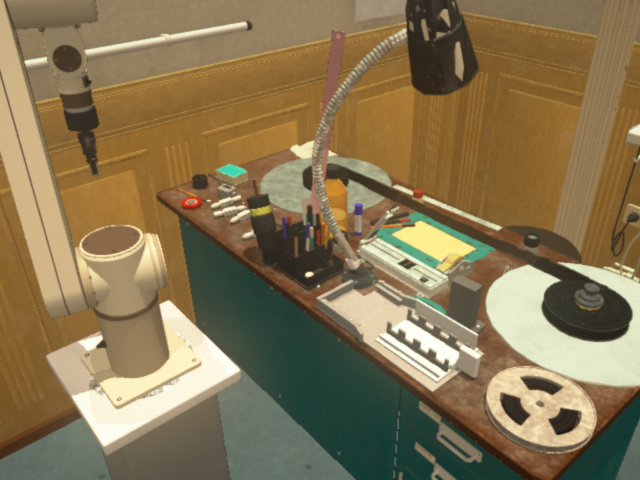

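The top view shows four spindles at about (155,250), (174,257), (190,252) and (230,257). The tray is at about (445,255), and the gauge at about (445,211). I'll zoom in on both areas.

Run:
```python
from h import *
im=cv2.imread('pics/full_top0.png')
a=cv2.resize(im[220:290,80:280],(800,280),interpolation=cv2.INTER_CUBIC)
b=cv2.resize(im[195:295,350:500],(480,320),interpolation=cv2.INTER_CUBIC)
s=cv2.imread('pics/full_scene0.png')[270:390,310:490]; s=cv2.resize(s,(320,213),interpolation=cv2.INTER_CUBIC)
o=np.zeros((600,800,3),np.uint8); o[:280]=a; o[280:600,:480]=b; o[280:493,480:]=s
cv2.imwrite('pics/z1.png',o)
# segment bright spindles
g=im[225:285,140:245].astype(int); m=((g.min(2)>140)).astype(np.uint8)
n,l,stt,cen=cv2.connectedComponentsWithStats(m)
for i in range(1,n):
    if stt[i,4]>40:
        ys,xs=np.where(l==i); P=np.array([p2w('top',x+140,y+225,.012)[:2] for x,y in zip(xs,ys)])
        c=P.mean(0); u,sv,vt=np.linalg.svd(P-c); pr=(P-c)@vt[0]
        print(stt[i],c.round(4),'ang',np.degrees(np.arctan2(vt[0][1],vt[0][0])).round(1),'ext',pr.min().round(3),pr.max().round(3), 'mid',(c+vt[0]*(pr.min()+pr.max())/2).round(4))
```

```text
[ 11   7   8  35 167] [0.5216 0.4828] ang 176.3 ext -0.05 0.052 mid [0.5204 0.4829]
[ 47   7   8  35 165] [0.5182 0.3752] ang -172.4 ext -0.052 0.051 mid [0.5185 0.3752]
[ 28  15  12  34 167] [0.497  0.4259] ang 167.1 ext -0.051 0.05 mid [0.4975 0.4257]
[ 85  15   9  35 170] [0.4942 0.2625] ang 172.6 ext -0.05 0.052 mid [0.4934 0.2626]
```

View pics/z1.png

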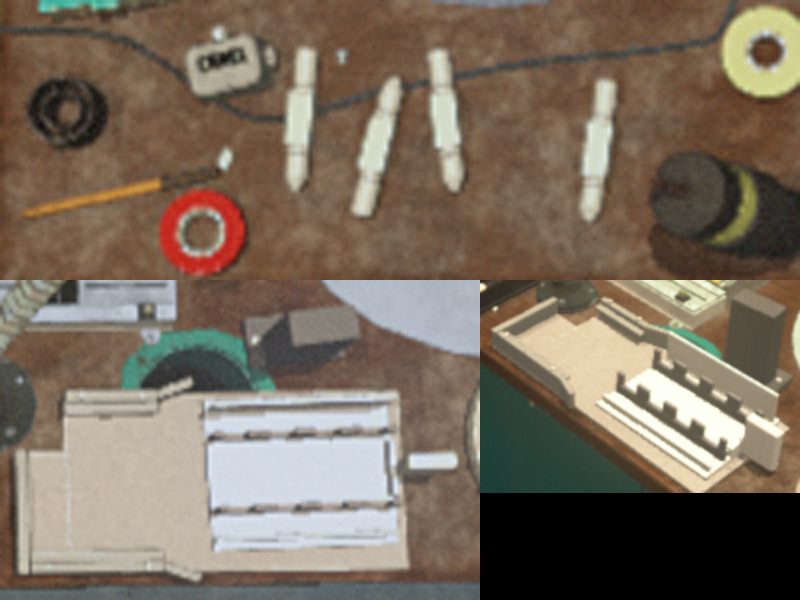

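Visually, three spindles have their pointed end towards -x and B (second from the left) has it towards +x. The gauge will check that. Next I'll take closer crops of the tray, holder and gauge.

Run:
```python
from h import *
s=cv2.imread('pics/full_scene0.png')[265:395,310:490]; cv2.imwrite('pics/z2.png',cv2.resize(s,None,fx=4.4,fy=4.4,interpolation=cv2.INTER_CUBIC))
s=cv2.imread('pics/full_top0.png')[197:292,352:497]; cv2.imwrite('pics/z3.png',cv2.resize(s,None,fx=5.5,fy=5.5,interpolation=cv2.INTER_CUBIC))
```

```text
(no output)
```

View pics/z2.png

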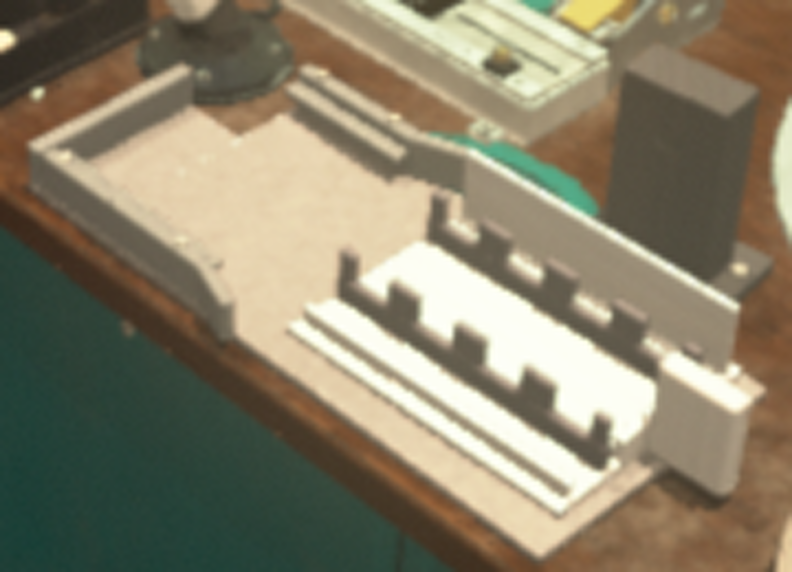

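View pics/z3.png

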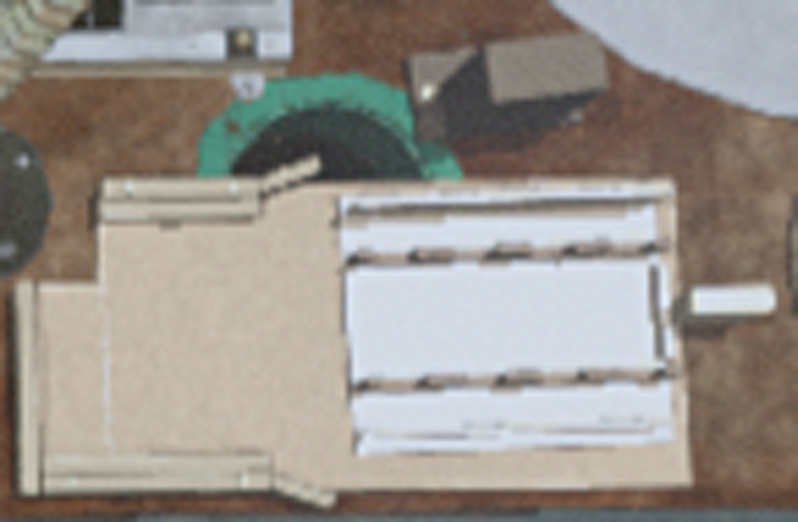

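The two crops give pixel corners for the board, tray and gauge, which I'll fit jointly.

Run:
```python
from h import *
from scipy.optimize import least_squares
T=lambda x,y:('top',352-.41+x/5.5,197-.41+y/5.5); S=lambda x,y:('scene',310-.39+x/4.4,265-.39+y/4.4)
objs={
'holder':([.36,-.26,0],[(T(673,182),(83.5,-265,6)),(T(690,487),(-83.5,-265,6)),(S(540,557),(-83.5,-265,6)),(S(762,388),(83.5,-265,6))]),
'tray':([.36,-.4,0],[(T(358,453),(-70,86,12)),(T(672,440),(-70,-86,12)),(T(692,300),(0,-86,64)),(T(774,300),(0,-130,64)),(S(290,328),(-70,86,12)),(S(560,512),(-70,-86,12)),(S(468,150),(60,86,56)),(S(738,308),(60,-86,56)),(S(347,250),(-34,84,44)),(S(440,196),(34,84,44))]),
'gauge':([.49,-.37,0],[(T(485,40),(15,30,120)),(T(600,35),(15,-30,120)),(T(607,95),(-15,-30,120)),(T(492,103),(-15,30,120)),(S(625,60),(-15,30,120)),(S(660,45),(15,30,120)),(S(757,92),(15,-30,120)),(S(722,115),(-15,-30,120))])}
for k,(x0,pts) in objs.items():
    def w(p,q): c,s=np.cos(p[2]),np.sin(p[2]); q=np.array(q)/1e3; return [p[0]+c*q[0]-s*q[1],p[1]+s*q[0]+c*q[1],q[2]]
    f=lambda p:np.concatenate([w2p(o[0],w(p,q))-o[1:] for o,q in pts])
    r=least_squares(f,x0); print(k,r.x.round(4),np.degrees(r.x[2]).round(2)); print(r.fun.reshape(-1,2).round(1).tolist())
    if k=='gauge': print('bore',w(r.x,(-15,0,90)))
    if k=='tray':
        for y in(-63,-21,21,63,-104): print(y,np.round(w(r.x,(0,y,34)),4))
```

```text
holder [ 0.4814 -0.2041  0.0084] 0.48
[[-0.4, -0.6], [0.3, -0.1], [-0.5, 0.4], [0.2, 0.2]]
tray [ 0.4923 -0.374   0.0204] 1.17
[[-0.3, -0.1], [0.8, 0.2], [0.4, 0.0], [0.7, -0.5], [-0.2, -0.4], [-0.1, 0.3], [-0.2, -0.3], [1.2, 1.0], [-0.6, -0.6], [-1.1, -1.4]]
-63 [ 0.4935 -0.437   0.034 ]
-21 [ 0.4927 -0.395   0.034 ]
21 [ 0.4918 -0.353   0.034 ]
63 [ 0.491 -0.311  0.034]
-104 [ 0.4944 -0.478   0.034 ]
gauge [ 0.6092 -0.3745  0.0295] 1.69
[[-0.0, -0.1], [0.3, -0.1], [-0.1, -0.5], [-0.5, -1.1], [-0.8, 1.3], [-0.3, -0.6], [0.3, 0.4], [-0.1, 0.9]]
bore [np.float64(0.5941738813824965), np.float64(-0.3749817743284467), np.float64(0.09)]
```

Plan: take D, C, B then A. D, C and A get flipped half a turn (picked at yaw about 180, placed at yaw 0). Each one is tested in the bore with its chamfer towards +x before racking.

```bash
python3 -m jog '[[[0,0,0,0,0,-9.3],[-0.0469,-0.0211,0.016,0,0,0],[-0.0469,-0.0211,0.016,0,0,0],[-0.0469,-0.0211,0.016,0,0,0],[-0.0469,-0.0211,0.016,0,0,0],[-0.0469,-0.0211,0.016,0,0,0],[-0.0469,-0.0211,0.016,0,0,0],[-0.0469,-0.0211,0.016,0,0,0],[-0.0469,-0.0211,0.016,0,0,0],[0,0,0,0,0,0]]]' 0.045; python3 -c "
from h import *
st()"
```

```text
clock: 1.35
eef_pos: [0.5035, 0.2589, 0.0939]
tool_rot: [0.059, 0.998, -0.002, -0.003]
ft_force: [-0.2, 0.4, -0.0]
grip_width: 0.0449
1.35 [0.5035 0.2589 0.0939] [[-0.993, 0.118, -0.006], [0.118, 0.993, -0.004], [0.005, -0.004, -1.0]] [-0.2  0.4 -0. ] 0.04492461149840534 [ 0.48  0.47 -0.04  1.07 -0.    0.59]
```

```bash
cat >> h.py <<'E'
def to(x,y,z,yaw=None):
    o=bot.get_obs(); M=R.from_quat(o['tool_rot']); d=M.inv().apply(np.array([x,y,z])-o['eef_pos'])
    w=None
    if yaw is not None:
        c,s=np.cos(np.radians(yaw)),np.sin(np.radians(yaw)); G=R.from_matrix(np.array([[c,s,0],[s,-c,0],[0,0,-1]]))
        w=(M.inv()*G).as_rotvec(degrees=True).round(2)
    print('t',round(o['clock'],2),'pos',o['eef_pos'].round(4) if hasattr(o['eef_pos'],'round') else np.round(o['eef_pos'],4),'shift',d.round(4),'turn',w,'F',np.round(o['ft_force'],1),'w',round(o['grip_width'],4))
def spind(tag='s',reg=(140,225,105,60),z=.012):
    c=snap('top',tag); im=c['pixels']; x0,y0,w,h=reg
    g=im[y0:y0+h,x0:x0+w].astype(int); m=((g.min(2)>140)).astype(np.uint8)
    n,l,s,_=cv2.connectedComponentsWithStats(m)
    for i in range(1,n):
        if s[i,4]>60:
            ys,xs=np.where(l==i); P=np.array([p2w('top',x+x0,y+y0,z)[:2] for x,y in zip(xs,ys)])
            cc=P.mean(0); vt=np.linalg.svd(P-cc)[2]; pr=(P-cc)@vt[0]
            print('  sp',s[i,4],(cc+vt[0]*(pr.min()+pr.max())/2).round(4),'yaw',np.degrees(np.arctan2(vt[0][1],vt[0][0])).round(1)%180,'len',(pr.max()-pr.min()).round(3))
E
python3 -c "
from h import *
spind('d1'); to(.4934,.2626,.003,172.6)"
```

```text
sp 2878 [0.5046 0.3175] yaw 39.599999999999994 len 0.269
  sp 171 [0.519  0.4829] yaw 176.3 len 0.105
  sp 172 [0.4974 0.4257] yaw 167.0 len 0.101
t 1.4 pos [0.5022 0.26   0.0945] shift [0.0086 0.0019 0.0915] turn [-0.23 -0.32  0.74] F [-0.4 -1.   0.4] w 0.045
```

```bash
python3 -m jog '[[[0.0086,0.0019,0.03,-0.2,-0.3,0.7],[0,0,0.03,0,0,0],[0,0,0.028,0,0,0],[0,0,0,0,0,0]]]'; python3 -c "
from h import *
to(.4934,.2626,.003,172.6)"; python3 -m jog '[[[0,0,0,0,0,0],[0,0,0,0,0,0],[0,0,0,0,0,0],[0,0,0,0,0,0]]]' 0; python3 -m jog '[[[0,0,-0.05,0,0,0],[0,0,-0.05,0,0,0],[0,0,0,0,0,0]]]'; python3 -c "
from h import *
snap('scene','s1',(170,170,330,290),4)
to(.38,.22,.22,90)"
```

```text
clock: 1.9
eef_pos: [0.4902, 0.2661, 0.0062]
tool_rot: [0.062, 0.998, 0.001, -0.0]
ft_force: [0.8, 0.2, 0.0]
grip_width: 0.0449
t 1.9 pos [0.4902 0.2661 0.0062] shift [-0.0036 -0.0031  0.0032] turn [ 0.08 -0.04  0.31] F [0.8 0.2 0. ] w 0.0449
clock: 2.4
eef_pos: [0.4915, 0.2686, 0.0106]
tool_rot: [0.061, 0.998, 0.002, 0.002]
ft_force: [-0.2, -0.1, -1.2]
grip_width: 0.0158
clock: 2.78
eef_pos: [0.4911, 0.2679, 0.1131]
tool_rot: [0.061, 0.998, 0.002, 0.002]
ft_force: [0.2, 0.1, -1.2]
grip_width: 0.0162
t 2.83 pos [0.4897 0.267  0.1108] shift [ 0.1031 -0.0598 -0.1094] turn [ 0.11 -0.1  82.99] F [ 0.2  1.2 -1.9] w 0.0161
```

View pics/s1.png

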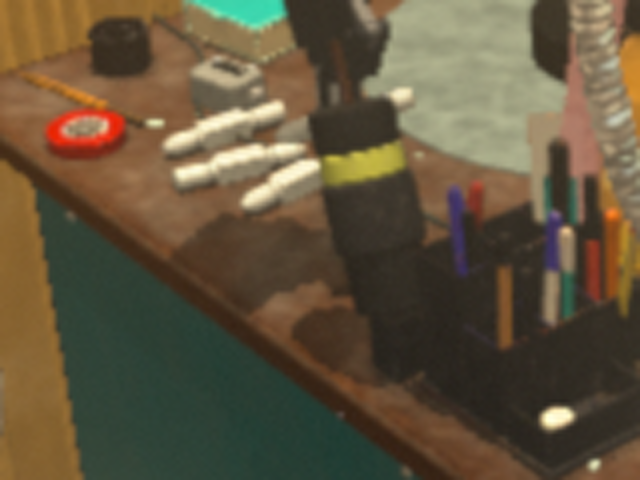

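Grip width reads 16 mm and the spindle lifted. I'll carry it in front of the organiser and the lamp.

```bash
python3 -m jog '[[[0,0,-0.06,0,0,-7.4],[0,0,-0.06,0,0,0],[0.047,-0.022,0,0,0,0],[0.047,-0.022,0,0,0,0],[0.047,-0.022,0,0,0,0],[0,-0.058,0,0,0,0],[0,-0.058,0,0,0,0],[0,-0.058,0,0,0,0],[0,-0.058,0,0,0,0],[0,-0.058,0,0,0,0],[0,-0.058,0,0,0,0],[0,0,0,0,0,0]]]'; python3 -c "
from h import *
snap('scene','s2'); c=w2p('scene',bot.get_obs()['eef_pos']); print(c)
im=cv2.imread('pics/full_s2.png'); x,y=map(int,c); im=im[max(0,y-70):y+50,x-80:x+80]; a=cv2.resize(im,(480,360),interpolation=cv2.INTER_CUBIC); snap('top','t2'); im=cv2.imread('pics/full_t2.png'); b=cv2.resize(im[215:295,140:250],(480,350)[::1],interpolation=cv2.INTER_CUBIC)[:240]; cv2.imwrite('pics/c2.png',cv2.vconcat([a,b]))
spind('t2b'); to(.40,-.2,.2,180)"
```

```text
clock: 4.32
eef_pos: [0.3437, -0.1603, 0.2196]
tool_rot: [-0.008, 1.0, -0.001, -0.011]
ft_force: [0.1, 1.0, -0.8]
grip_width: 0.0161
[307.96255839 247.79592879]
  sp 170 [0.519  0.4829] yaw 176.2 len 0.105
  sp 169 [0.5173 0.3751] yaw 7.800000000000011 len 0.105
  sp 173 [0.4974 0.4257] yaw 167.1 len 0.101
t 4.47 pos [ 0.3439 -0.1563  0.22  ] shift [-0.0555 -0.045   0.0188] turn [ 0.   -1.25  1.34] F [-1.   0.5 -0.2] w 0.0161
```

View pics/c2.png

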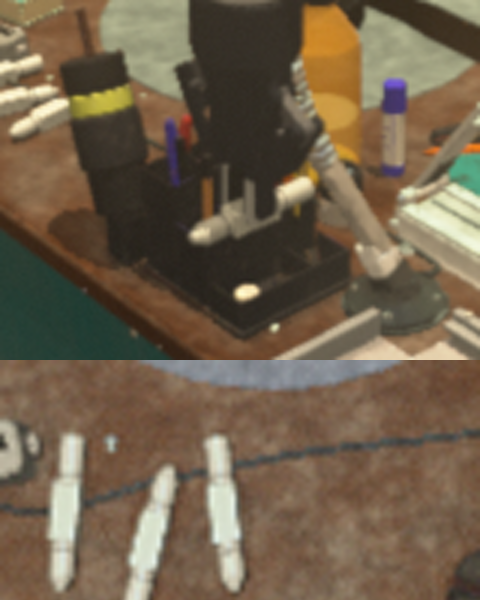

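Spindle D sits level at the hub, with its taper towards the robot at (200,233) in the crop. Now I'll make the half turn.

```bash
python3 -m jog '[[[0,0,0,0,0,10.6],[0,0,0,0,0,10.6],[0,0,0,0,0,10.6],[0,0,0,0,0,10.6],[0,0,0,0,0,10.6],[0,0,0,0,0,10.6],[0,0,0,0,0,10.6],[0,0,0,0,0,10.6],[0,0,0,0,0,10.6],[0,0,0,0,0,10.6],[0,0,0,0,0,10.6],[0,0,0,0,0,10.6]]]' >/dev/null;  python3 -m jog '[[[0,0,0,0,0,10.6],[0,0,0,0,0,10.6],[0,0,0,0,0,10.6],[0,0,0,0,0,10.6],[0,0,0,0,0,9],[0,0,0,0,0,0]]]'; python3 -c "
from h import *
to(.51,-.37,.13,1.7); st()"
```

```text
clock: 6.72
eef_pos: [0.3426, -0.1181, 0.214]
tool_rot: [1.0, 0.011, -0.017, -0.005]
ft_force: [-0.3, 0.3, -1.0]
grip_width: 0.0162
t 6.72 pos [ 0.3426 -0.1181  0.214 ] shift [0.1644 0.2564 0.0758] turn [-0.58  1.99 -0.41] F [-0.3  0.3 -1. ] w 0.0162
6.725 [ 0.3426 -0.1181  0.214 ] [[0.999, 0.022, -0.035], [0.023, -1.0, 0.009], [-0.035, -0.01, -0.999]] [-0.3  0.3 -1. ] 0.0162374963525332 [-0.33  0.01 -0.31  1.29 -0.    2.79]
```

```bash
python3 -m jog '[[[0.0274,0.0427,0.0126,-0.6,2,-0.4],[0.0274,0.0427,0.0126,0,0,0],[0.0274,0.0427,0.0126,0,0,0],[0.0274,0.0427,0.0126,0,0,0],[0.0274,0.0427,0.0126,0,0,0],[0.0274,0.0427,0.0126,0,0,0],[0,0,0,0,0,0],[0,0,0,0,0,0]]]'; python3 -c "
from h import *
to(.52,-.376,.0915,1.7)"
```

```text
clock: 7.72
eef_pos: [0.5266, -0.3609, 0.1308]
tool_rot: [0.999, 0.037, -0.001, -0.003]
ft_force: [-0.8, -0.4, -0.7]
grip_width: 0.0159
t 7.72 pos [ 0.5266 -0.3609  0.1308] shift [-0.0077  0.0148  0.0392] turn [-0.31  0.09  2.58] F [-0.8 -0.4 -0.7] w 0.0159
```

```bash
python3 -m jog '[[[-0.0077,0.0148,0,0,0,2.6],[0,0,0.039,0,0,0],[0,0,0,0,0,0],[0,0,0,0,0,0]]]'; python3 -c "
from h import *
to(.53,-.3765,.0915,1.7)
snap('scene','s3'); im=cv2.imread('pics/full_s3.png')[240:340,385:505]; a=cv2.resize(im,(576,480),interpolation=cv2.INTER_CUBIC); cv2.imwrite('pics/c3.png',a)
for p in ([.594,-.375,.09],bot.get_obs()['eef_pos']): print((w2p('scene',p)-[385,240])*4.8)"
```

```text
clock: 8.22
eef_pos: [0.5196, -0.3761, 0.0976]
tool_rot: [1.0, 0.014, 0.002, -0.0]
ft_force: [-0.2, -0.7, -0.3]
grip_width: 0.0161
t 8.22 pos [ 0.5196 -0.3761  0.0976] shift [0.0103 0.0007 0.0061] turn [-0.01 -0.19 -0.07] F [-0.2 -0.7 -0.3] w 0.0161
[362.3785254  271.62740396]
[257.83070952 327.59410048]
```

View pics/c3.png

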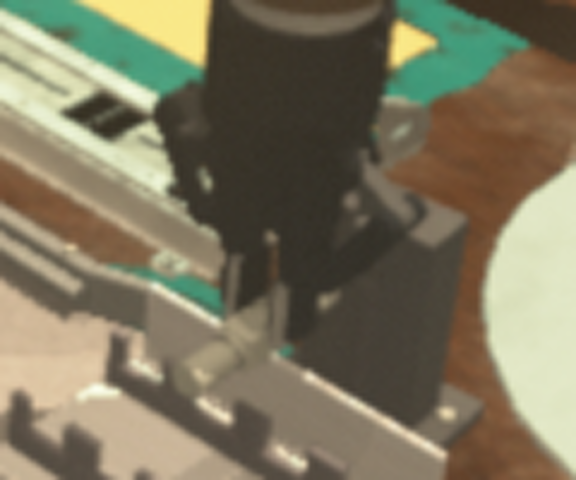

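```bash
python3 -c "
from h import *
for dz in (0,-.004,.004):
  for dx in(-.054,-.020,0,.052): print(dz,dx,((w2p('scene',[.5196+dx,-.3761+dx*.03,.0976+dz])-[385,240])*4.8).round())"
```

```text
0 -0.054 [180. 381.]
0 -0.02 [230. 346.]
0 0 [259. 327.]
0 0.052 [332. 278.]
-0.004 -0.054 [179. 388.]
-0.004 -0.02 [229. 354.]
-0.004 0 [258. 334.]
-0.004 0.052 [331. 285.]
0.004 -0.054 [180. 373.]
0.004 -0.02 [231. 339.]
0.004 0 [260. 320.]
0.004 0.052 [333. 271.]
```

```bash
python3 -m jog '[[[0.01,0.0,0.008,0,0,0],[0.008,0,0,0,0,0],[0,0,0,0,0,0]]]'; python3 -m jog '[[[0.003,0,0,0,0,0],[0.003,0,0,0,0,0]]]';python3 -m jog '[[[0.003,0,0,0,0,0]]]';python3 -m jog '[[[0.003,0,0,0,0,0]]]'; python3 -c "
from h import *
to(.55,-.3765,.09,1.7)"
```

```text
clock: 8.65
eef_pos: [0.5403, -0.3761, 0.092]
tool_rot: [1.0, 0.014, 0.003, 0.001]
ft_force: [0.5, 0.4, -1.1]
grip_width: 0.016
clock: 8.9
eef_pos: [0.5463, -0.3758, 0.0919]
tool_rot: [1.0, 0.014, 0.003, 0.001]
ft_force: [-1.7, -1.1, -1.5]
grip_width: 0.0163
clock: 9.02
eef_pos: [0.5481, -0.3757, 0.0912]
tool_rot: [1.0, 0.014, 0.001, 0.001]
ft_force: [-4.2, -1.0, -2.2]
grip_width: 0.0164
clock: 9.15
eef_pos: [0.5497, -0.3757, 0.0904]
tool_rot: [1.0, 0.014, -0.0, 0.001]
ft_force: [-4.2, -1.9, -1.6]
grip_width: 0.0164
t 9.15 pos [ 0.5497 -0.3757  0.0904] shift [0.0002 0.0008 0.0004] turn [ 0.09  0.04 -0.12] F [-4.2 -1.9 -1.6] w 0.0164
```

```bash
for i in 1; do python3 -m jog '[[[0.003,0,0,0,0,0],[0.003,0,0,0,0,0]]]'; python3 -m jog '[[[0,0.005,0,0,0,0],[0,0.005,0,0,0,0]]]';python3 -m jog '[[[0,-0.006,0,0,0,0],[0,-0.006,0,0,0,0]]]'; python3 -m jog '[[[0,0,-0.005,0,0,0]]]'; done | grep -v tool_rot
```

```text
clock: 9.4
eef_pos: [0.5511, -0.3761, 0.0892]
ft_force: [-12.2, -0.6, 3.9]
grip_width: 0.0161
clock: 9.65
eef_pos: [0.5509, -0.3775, 0.0892]
ft_force: [-4.2, 12.5, 4.2]
grip_width: 0.0157
clock: 9.9
eef_pos: [0.5509, -0.3747, 0.0907]
ft_force: [-2.1, -17.6, -7.2]
grip_width: 0.0161
clock: 10.02
eef_pos: [0.5496, -0.3755, 0.0937]
ft_force: [-2.3, -1.5, -10.9]
grip_width: 0.0162
```

Wiggling sideways and up meets 11 to 18 N, so the end is in the bore and D's chamfer is confirmed. Next I'll rack it in notch 1.

```bash
python3 -m jog '[[[-0.027,0,0,0,0,0],[-0.027,0,0,0,0,0.5],[0,0.03,0,0,0,0],[0,0.031,0,0,0,0],[0,0,0,0,0,0]]]' | grep -v tool_rot; python3 -c "
from h import *
to(.4957,-.437,.06,1.2)"
```

```text
clock: 10.65
eef_pos: [0.5009, -0.4381, 0.0967]
ft_force: [0.1, 0.6, -0.8]
grip_width: 0.0159
t 10.65 pos [ 0.5009 -0.4381  0.0967] shift [-0.0052 -0.0013  0.0367] turn [ 0.18  0.06 -0.24] F [ 0.1  0.6 -0.8] w 0.0159
```

```bash
python3 -m jog '[[[-0.0052,-0.0013,0.02,0,0,0],[0,0,0.016,0,0,0],[0,0,0,0,0,0]]]' | grep -v tool_rot; python3 -c "
from h import *
to(.4957,-.437,.036,1.2)
snap('scene','s4'); im=cv2.imread('pics/full_s4.png')[290:400,370:500]; a=cv2.resize(im,None,fx=4.5,fy=4.5,interpolation=cv2.INTER_CUBIC); cv2.imwrite('pics/c4.png',a)"
```

```text
clock: 11.02
eef_pos: [0.499, -0.4359, 0.0614]
ft_force: [-0.5, 0.2, -0.3]
grip_width: 0.016
t 11.03 pos [ 0.499  -0.4359  0.0614] shift [-0.0035  0.0009  0.0254] turn [ 0.22 -0.29 -0.12] F [-0.5  0.2 -0.3] w 0.016
```

View pics/c4.png

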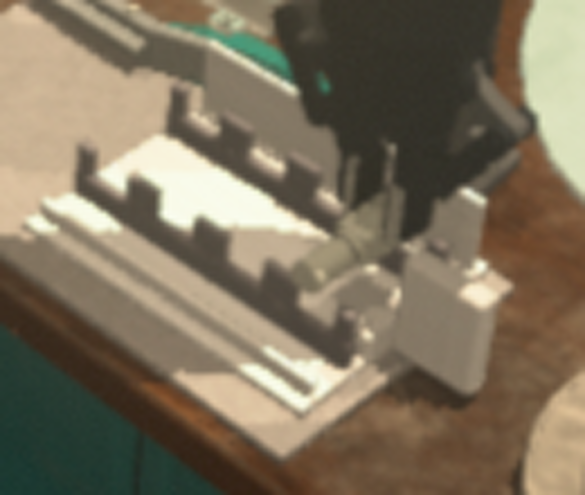

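The end at (310,275) stands over the notch gap at about (313,320), so lower.

```bash
python3 -m jog '[[[-0.0035,0.0009,0.012,0,0,0],[0,0,0.012,0,0,0],[0,0,0.002,0,0,0]]]' | grep -v tool_rot; python3 -c "
from h import *
to(.4957,-.437,.034,1.2)"
```

```text
clock: 11.45
eef_pos: [0.5016, -0.4493, 0.0568]
ft_force: [0.5, 1.4, -0.3]
grip_width: 0.016
t 11.45 pos [ 0.5016 -0.4493  0.0568] shift [-0.0062 -0.0132  0.0222] turn [ 2.1  -1.26 -0.3 ] F [ 0.5  1.4 -0.3] w 0.016
```

```bash
python3 -c "
from h import *
st(); o=bot.get_obs(); print(np.round(o['tau'],1),np.round(o['joint_vel'],2))
snap('scene','s5',(300,180,560,400),2.5); print((w2p('scene',o['eef_pos'])-[300,180])*2.5)"
```

```text
11.45 [ 0.5016 -0.4493  0.0568] [[1.0, 0.015, 0.023], [0.016, -0.999, -0.036], [0.022, 0.037, -0.999]] [ 0.5  1.4 -0.3] 0.016001879479327408 [-0.73  0.66  0.2   1.06 -0.01  2.4 ]
[ -1.3 -55.3  24.9  -0.8  -0.6   0. ] [-0.   -0.03  0.02 -0.    0.01  0.  ]
[397.53846324 410.41192483]
```

View pics/s5.png

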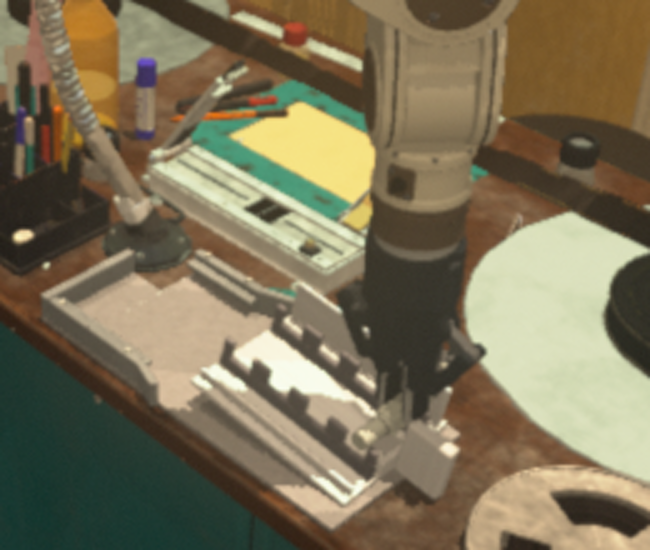

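```bash
python3 -m jog '[[[0,0,-0.02,0,0,0],[0,0,0,0,0,0]]]' | grep -v tool_rot; python3 -c "
from h import *
to(.4957,-.437,.08,1.2)"
```

```text
clock: 11.75
eef_pos: [0.5028, -0.4479, 0.0782]
ft_force: [0.1, 0.2, -1.7]
grip_width: 0.0163
t 11.75 pos [ 0.5028 -0.4479  0.0782] shift [-0.0068 -0.011  -0.0024] turn [ 2.08 -1.5  -0.23] F [ 0.1  0.2 -1.7] w 0.0163
```

```bash
python3 -c "
from h import *
f=lambda *p:((w2p('scene',p)-[370,290])*4.5).round().tolist()
t=np.array([.499,-.436,.0614])
print('tcp',f(*t))
for dy in(-.009,-.0235,-.04,-.055):
  for dz in(0,.02,.04,.06): print(dy,dz,f(*(t+[0,dy,dz])))
for q in([-7,-86],[7,-86],[-7,-130],[7,-130]):
  c,s=np.cos(.0204),np.sin(.0204); print('fin',q,f(.4923+(c*q[0]-s*q[1])/1e3,-.374+(s*q[0]+c*q[1])/1e3,.064))"
```

```text
tcp [375.0, 224.0]
-0.009 0 [391.0, 234.0]
-0.009 0.02 [395.0, 200.0]
-0.009 0.04 [400.0, 166.0]
-0.009 0.06 [405.0, 132.0]
-0.0235 0 [416.0, 250.0]
-0.0235 0.02 [421.0, 217.0]
-0.0235 0.04 [426.0, 182.0]
-0.0235 0.06 [431.0, 148.0]
-0.04 0 [446.0, 269.0]
-0.04 0.02 [451.0, 235.0]
-0.04 0.04 [456.0, 201.0]
-0.04 0.06 [462.0, 166.0]
-0.055 0 [473.0, 286.0]
-0.055 0.02 [478.0, 253.0]
-0.055 0.04 [484.0, 218.0]
-0.055 0.06 [490.0, 183.0]
fin [-7, -86] [401.0, 258.0]
fin [7, -86] [420.0, 244.0]
fin [-7, -130] [482.0, 309.0]
fin [7, -130] [501.0, 294.0]
```

The -y finger landed on the fin top, because notch 1 leaves only about 23 mm for it. The notch has ±3 mm of play, so I'll retry shifted about 3 mm towards +y and descend in small steps, watching z.

```bash
python3 -m jog '[[[-0.007,-0.0145,0,2.1,-1.5,0],[0,0,0,0,0,0],[0,0,0,0,0,0]]]' | grep -v tool_rot; python3 -c "
from h import *
to(.4957,-.4335,.07,1.2)"
```

```text
clock: 12.12
eef_pos: [0.4951, -0.4326, 0.0742]
ft_force: [0.3, -0.4, -1.5]
grip_width: 0.016
t 12.12 pos [ 0.4951 -0.4326  0.0742] shift [0.0006 0.001  0.0042] turn [-0.16  0.12 -0.2 ] F [ 0.3 -0.4 -1.5] w 0.016
```

```bash
python3 -m jog '[[[0,0.0005,0.01,0,0,0],[0,0,0.005,0,0,0]]]' | egrep 'pos|force'; python3 -m jog '[[[0,0,0.005,0,0,0]]]'| egrep 'pos|force'; python3 -m jog '[[[0,0,0.004,0,0,0]]]'| egrep 'pos|force'; python3 -m jog '[[[0,0,0.003,0,0,0]]]'| egrep 'pos|force'
```

```text
eef_pos: [0.495, -0.4332, 0.0574]
ft_force: [0.4, 0.3, -1.7]
eef_pos: [0.4949, -0.4332, 0.0516]
ft_force: [0.3, 0.7, -0.2]
eef_pos: [0.495, -0.434, 0.0478]
ft_force: [-1.1, -3.1, 4.7]
eef_pos: [0.4955, -0.4354, 0.0458]
ft_force: [-1.5, -2.4, 3.0]
```

```bash
python3 -m jog '[[[0,0,0.004,0,0,0]]]' | egrep 'pos|force'; python3 -m jog '[[[0,0,0.004,0,0,0]]]'| egrep 'pos|force'; python3 -m jog '[[[0,0,0.004,0,0,0]]]'| egrep 'pos|force'
```

```text
eef_pos: [0.4959, -0.4365, 0.0425]
ft_force: [-0.6, -2.0, 1.3]
eef_pos: [0.496, -0.4367, 0.0383]
ft_force: [0.1, -1.2, -0.1]
eef_pos: [0.496, -0.4367, 0.0338]
ft_force: [-1.2, -1.6, 5.9]
```

It's seated: z 0.034 with bottom contact. Release with a small opening and lift.

```bash
python3 -m jog '[[[0,0,0,0,0,0],[0,0,0,0,0,0],[0,0,0,0,0,0]]]' 0.023 | egrep 'pos|force|width'; python3 -m jog '[[[0,0,-0.03,0,0,0],[0,0,-0.06,0,0,0],[0,0,-0.06,0,0,0],[0,0,0,0,0,0]]]'| egrep 'pos|force'; python3 -c "
from h import *
to(.35,-.15,.2,0)"
```

```text
eef_pos: [0.4952, -0.4342, 0.032]
ft_force: [-0.0, -0.5, -0.1]
grip_width: 0.0232
eef_pos: [0.4951, -0.4329, 0.1847]
ft_force: [0.7, 0.7, -1.1]
t 14.0 pos [ 0.4951 -0.4329  0.1847] shift [-0.1401 -0.2855 -0.0135] turn [-0.25  0.21  1.02] F [ 0.7  0.7 -1.1] w 0.0234
```

```bash
python3 -m jog '[[[-0.0242,-0.048,-0.004,0,0,0],[-0.0242,-0.048,-0.004,0,0,0],[-0.0242,-0.048,-0.004,0,0,0],[-0.0242,-0.048,-0.004,0,0,0],[-0.0242,-0.048,-0.004,0,0,0],[-0.0242,-0.048,-0.004,0,0,0],[0,0,0,0,0,-10.4],[0,0,0,0,0,-10.4],[0,0,0,0,0,-10.4],[0,0,0,0,0,-10.4],[0,0,0,0,0,-10.4],[0,0,0,0,0,-10.4]]]' 0.045 | egrep 'pos'; python3 -m jog '[[[0,0,0,0,0,-10.4],[0,0,0,0,0,-10.4],[0,0,0,0,0,-10.4],[0,0,0,0,0,-10.4],[0,0,0,0,0,-10.4],[0,0,0,0,0,-10.4],[0,0,0,0,0,-10.4],[0,0,0,0,0,-10.4],[0,0,0,0,0,-10.4],[0,0,0,0,0,-10.4],[0,0,0,0,0,-10.4],[0,0,0,0,0,0]]]'| egrep 'pos|clock'; python3 -c "
from h import *
to(.35,.22,.2,187.8); spind('t6')
snap('top','t7'); snap('scene','s7'); a=cv2.resize(cv2.imread('pics/full_t7.png')[215:295,360:480],(600,400),interpolation=cv2.INTER_CUBIC)
cv2.imwrite('pics/c7.png',a)"
```

```text
eef_pos: [0.333, -0.1334, 0.1997]
clock: 17.0
eef_pos: [0.3249, -0.1281, 0.1901]
t 17.0 pos [ 0.3249 -0.1281  0.1901] shift [-0.0453  0.3462 -0.0011] turn [ 1.76 -1.79 -4.44] F [-0.4 -0.9 -0. ] w 0.0448
  sp 174 [0.5189 0.4828] yaw 176.4 len 0.105
  sp 174 [0.5173 0.3751] yaw 7.699999999999989 len 0.105
  sp 174 [0.4986 0.4255] yaw 167.1 len 0.104
```

View pics/c7.png

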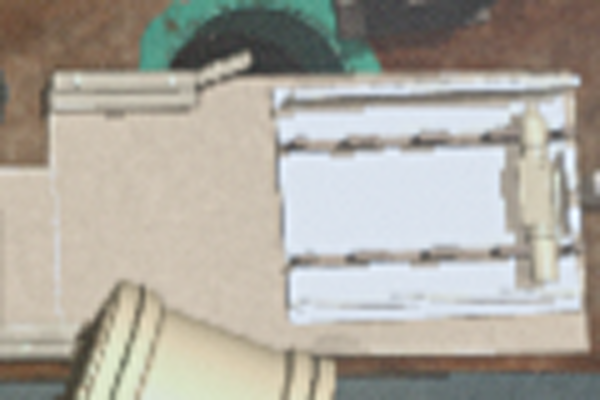

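D is racked in pair 1 with its taper towards the high wall (top end at (535,110)). The tray may have slid about 3 mm towards -y. Next is C.

```bash
python3 -m jog '[[[0,0.0577,0,1.8,-1.8,-4.4],[0,0.0577,0,0,0,0],[0,0.0577,0,0,0,0],[0,0.0577,0,0,0,0],[0,0.0577,0,0,0,0],[0,0.0577,0,0,0,0]]]' 0.045| egrep 'pos'; python3 -c "
from h import *
to(.516,.3755,.09,187.8)
a=cv2.cvtColor(cv2.imread('pics/full_top0.png'),6).astype(np.float32);b=cv2.cvtColor(cv2.imread('pics/full_t7.png'),6).astype(np.float32)
for n,r in (('tray',(225,285,410,460)),('holder+fixed',(180,235,370,410))):
  y0,y1,x0,x1=r; t=a[y0:y1,x0:x1]; m=cv2.matchTemplate(b[y0-6:y1+6,x0-8:x1+8],t,cv2.TM_CCOEFF_NORMED); _,v,_,(i,j)=cv2.minMaxLoc(m)
  q=lambda l,c,rr:(l-rr)/(2*(l-2*c+rr)); print(n,i-8+q(m[j,i-1],m[j,i],m[j,i+1]),j-6+q(m[j-1,i],m[j,i],m[j+1,i]),v)"
```

```text
eef_pos: [0.2883, 0.2209, 0.1927]
t 17.9 pos [0.2883 0.2209 0.1927] shift [-0.2421  0.1291  0.105 ] turn [-0.06  0.57 -1.58] F [ 1.4 -0.7 -0.6] w 0.0449
tray 1.1300517 -0.014430019 0.9774921536445618
holder+fixed 0.0028212569 0.0053781774 0.998227059841156
```

```bash
python3 -m jog '[[[-0.0395,0.021,0.017,0,0.5,-1.5],[-0.0395,0.021,0.017,0,0,0],[-0.0395,0.021,0.017,0,0,0],[-0.0395,0.021,0.017,0,0,0],[-0.0395,0.021,0.017,0,0,0],[-0.0395,0.021,0.017,0,0,0],[0,0,0,0,0,0],[0,0,0,0,0,0]]]' 0.045| egrep 'pos'; python3 -c "
from h import *
to(.516,.3755,.008,187.8)"
```

```text
eef_pos: [0.5092, 0.39, 0.0847]
t 18.9 pos [0.5092 0.39   0.0847] shift [-0.0048 -0.0152  0.0767] turn [-0.04 -0.05  0.04] F [ 0.3 -0.4  0.8] w 0.045
```

```bash
python3 -m jog '[[[-0.0048,-0.0152,0,0,0,0],[0,0,0.035,0,0,0],[0,0,0.039,0,0,0],[0,0,0,0,0,0]]]' | egrep 'pos';python3 -c "
from h import *
to(.516,.3755,.009,187.8)"; python3 -m jog '[[[0,0,0,0,0,0],[0,0,0,0,0,0],[0,0,0,0,0,0],[0,0,0,0,0,0]]]' 0| egrep 'pos|width|force'; python3 -m jog '[[[0,0,-0.06,0,0,7.8],[0,0,-0.06,0,0,0],[0,0,-0.06,0,0,0],[0,0,0,0,0,0]]]'; python3 -c "
from h import *
to(.35,.2,.22,180)"
```

```text
eef_pos: [0.5171, 0.3714, 0.0159]
t 19.4 pos [0.5171 0.3714 0.0159] shift [0.0006 0.0042 0.0069] turn [ 0.07  0.34 -0.15] F [ 0.5 -0.6  0.6] w 0.0445
eef_pos: [0.5205, 0.3727, 0.0236]
ft_force: [-0.5, -0.3, -1.2]
grip_width: 0.0002
clock: 20.4
eef_pos: [0.5175, 0.3716, 0.2088]
tool_rot: [0.004, 1.0, 0.004, 0.007]
ft_force: [-0.2, 0.6, 0.2]
grip_width: -0.0
t 20.4 pos [0.5175 0.3716 0.2088] shift [ 0.1661 -0.1728 -0.0149] turn [ 0.45  0.8  -0.43] F [-0.2  0.6  0.2] w -0.0
```

The fingers missed: width is 0, because I stopped too high at 16 mm. I'll back off and re-measure.

```bash
python3 -m jog '[[[0.055,-0.05,0.01,0,0,0],[0.055,-0.05,0.01,0,0,0],[0.055,-0.05,0.01,0,0,0],[0,0,0,0,0,0]]]' 0.045| egrep 'pos'; python3 -c "
from h import *
spind('t8'); to(.516,.375,.09,187.8)"
```

```text
eef_pos: [0.3674, 0.2386, 0.1703]
  sp 170 [0.5189 0.4829] yaw 176.4 len 0.105
  sp 168 [0.5173 0.3751] yaw 7.400000000000006 len 0.105
  sp 173 [0.4974 0.4257] yaw 167.1 len 0.101
  sp 566 [0.4367 0.3391] yaw 97.7 len 0.125
t 20.95 pos [0.3712 0.2413 0.1722] shift [-0.1433  0.1342  0.084 ] turn [ 0.2   0.51 -8.15] F [ 0.2 -0.6  0.1] w 0.0447
```

```bash
python3 -m jog '[[[-0.0358,0.0336,0.021,0,0,0],[-0.0358,0.0336,0.021,0,0,0],[-0.0358,0.0336,0.021,0,0,0],[-0.0358,0.0336,0.021,0,0,0],[0,0,0,0,0.5,-8.1],[0,0,0,0,0,0],[0,0,0,0,0,0]]]' 0.045| egrep 'pos'; python3 -c "
from h import *
to(.516,.375,.006,187.8)"
```

```text
eef_pos: [0.5293, 0.3873, 0.0861]
t 21.82 pos [0.5293 0.3873 0.0861] shift [ 0.0158 -0.0111  0.0798] turn [0.53 0.67 0.07] F [ 0.1  0.1 -0.3] w 0.0449
```

```bash
python3 -m jog '[[[0.0155,-0.011,0.02,0.5,0.7,0],[0,0,0.03,0,0,0],[0,0,0,0,0,0],[0,0,0,0,0,0]]]' | egrep 'pos';python3 -c "
from h import *
to(.516,.375,.006,187.8)"
```

```text
eef_pos: [0.5176, 0.3758, 0.0406]
t 22.32 pos [0.5176 0.3758 0.0406] shift [ 0.002  -0.0008  0.0345] turn [ 0.28  0.46 -0.24] F [-0.2 -0.8  0.8] w 0.0448
```

```bash
python3 -m jog '[[[0.002,-0.001,0.017,0,0,0],[0,0,0.018,0,0,0],[0,0,0,0,0,0]]]' | egrep 'pos';python3 -c "
from h import *
to(.516,.375,.006,187.8)"
```

```text
eef_pos: [0.5172, 0.3757, 0.0059]
t 22.7 pos [0.5172 0.3757 0.0059] shift [ 0.0012 -0.0005 -0.0001] turn [ 0.4   0.67 -0.27] F [-0.4  1.   0.8] w 0.0449
```

```bash
python3 -m jog '[[[0,0,0,0,0,0],[0,0,0,0,0,0],[0,0,0,0,0,0],[0,0,0,0,0,0]]]' 0| egrep 'pos|width|force'; python3 -m jog '[[[0,0,-0.06,0,0,7.5],[0,0,-0.06,0,0,0],[0,0,-0.06,0,0,0],[0,0,-0.02,0,0,0],[0,0,0,0,0,0]]]'; python3 -c "
from h import *
to(.35,.2,.22,180)"
```

```text
eef_pos: [0.5176, 0.376, 0.0064]
ft_force: [-0.0, -0.1, -0.9]
grip_width: 0.0161
clock: 23.82
eef_pos: [0.5147, 0.3736, 0.2103]
tool_rot: [0.002, 1.0, 0.003, 0.004]
ft_force: [-0.1, 0.7, -1.5]
grip_width: 0.0161
t 23.82 pos [0.5147 0.3736 0.2103] shift [ 0.1638 -0.1742 -0.0122] turn [ 0.38  0.48 -0.24] F [-0.1  0.7 -1.5] w 0.0161
```

C is held. I'll carry it and make the half turn.

```bash
python3 -m jog '[[[0.041,-0.0435,-0.004,0.4,0.5,0],[0.041,-0.0435,-0.004,0,0,0],[0.041,-0.0435,-0.004,0,0,0],[0.041,-0.0435,-0.004,0,0,0],[0,-0.06,0,0,0,0],[0,-0.06,0,0,0,0],[0,-0.06,0,0,0,0],[0,-0.06,0,0,0,0],[0,-0.06,0,0,0,0],[0,-0.06,0,0,0,0],[0,0,0,0,0,10.6],[0,0,0,0,0,10.6]]]'| egrep 'pos';  python3 -m jog '[[[0,0,0,0,0,10.6],[0,0,0,0,0,10.6],[0,0,0,0,0,10.6],[0,0,0,0,0,10.6],[0,0,0,0,0,10.6],[0,0,0,0,0,10.6],[0,0,0,0,0,10.6],[0,0,0,0,0,10.6],[0,0,0,0,0,10.6],[0,0,0,0,0,10.6],[0,0,0,0,0,10.6],[0,0,0,0,0,10.6]]]' >/dev/null;  python3 -m jog '[[[0,0,0,0,0,10.6],[0,0,0,0,0,10.6],[0,0,0,0,0,8],[0,0,0,0,0,0]]]'| egrep 'pos|width'; python3 -c "
from h import *
to(.52,-.3755,.13,1.7)"
```

```text
eef_pos: [0.3343, -0.177, 0.2085]
eef_pos: [0.3175, -0.1695, 0.1827]
grip_width: 0.016
t 27.32 pos [ 0.3175 -0.1695  0.1827] shift [0.205  0.2072 0.0361] turn [-0.96  3.76 -1.58] F [-0.   0.3 -1. ] w 0.016
```

```bash
python3 -m jog '[[[0,0,0,-1,3.8,-1.6],[0.038,0.042,0.0095,0,0,0],[0.038,0.042,0.0095,0,0,0],[0.038,0.042,0.0095,0,0,0],[0.038,0.042,0.0095,0,0,0],[0.038,0.042,0.0095,0,0,0],[0,0,0,0,0,0],[0,0,0,0,0,0]]]'| egrep 'pos'; python3 -c "
from h import *
to(.52,-.3755,.088,1.7)"
```

```text
eef_pos: [0.5134, -0.3722, 0.1207]
t 28.32 pos [ 0.5134 -0.3722  0.1207] shift [0.0068 0.0039 0.0326] turn [-0.58  0.67  1.32] F [ 0.3 -0.1 -1.6] w 0.0161
```

```bash
python3 -m jog '[[[0.006,0.004,0.016,-0.6,0.7,1.3],[0,0,0.016,0,0,0],[0,0,0,0,0,0],[0,0,0,0,0,0]]]'| egrep 'pos'; python3 -c "
from h import *
to(.538,-.376,.088,1.7)"
```

```text
eef_pos: [0.5171, -0.3731, 0.09]
t 28.82 pos [ 0.5171 -0.3731  0.09  ] shift [0.0208 0.0036 0.0021] turn [ 0.02 -0.04  0.24] F [-0.3  0.  -0.9] w 0.0164
```

```bash
python3 -m jog '[[[0.01,0.0036,0.0025,0,0,0],[0.01,0,0,0,0,0],[0,0,0,0,0,0]]]'| egrep 'pos|force'; for i in 1; do python3 -m jog '[[[0.003,0,0,0,0,0]]]'; python3 -m jog '[[[0.003,0,0,0,0,0]]]';python3 -m jog '[[[0.003,0,0,0,0,0]]]';python3 -m jog '[[[0.003,0,0,0,0,0]]]';python3 -m jog '[[[0.003,0,0,0,0,0]]]'; echo wig; python3 -m jog '[[[0,0.005,0,0,0,0],[0,0.005,0,0,0,0]]]';python3 -m jog '[[[0,-0.006,0,0,0,0],[0,-0.006,0,0,0,0]]]'; done | egrep 'wig|pos|force'
```

```text
eef_pos: [0.5398, -0.3768, 0.0896]
ft_force: [0.1, 0.2, 0.0]
eef_pos: [0.5426, -0.3766, 0.0895]
ft_force: [-3.2, 0.1, -2.6]
eef_pos: [0.5443, -0.3764, 0.0887]
ft_force: [-3.0, -0.8, -2.9]
eef_pos: [0.546, -0.3762, 0.0878]
ft_force: [-3.9, -0.5, -2.6]
eef_pos: [0.5474, -0.3763, 0.087]
ft_force: [-7.2, -1.3, -1.2]
eef_pos: [0.5476, -0.3764, 0.0865]
ft_force: [-12.7, 0.4, 3.7]
wig
eef_pos: [0.5475, -0.3778, 0.0865]
ft_force: [-3.8, 12.6, 3.7]
eef_pos: [0.5474, -0.375, 0.088]
ft_force: [-2.9, -16.7, -8.9]
```

C's chamfer is confirmed: it seats and resists at 13 to 17 N. It goes to notch 2.

```bash
python3 -m jog '[[[-0.027,0,0,0,0,0],[-0.027,0,0,0,0,0.5],[0,0.021,0,0,0,0],[0,0,0.012,0,0,0],[0,0,0,0,0,0]]]' | grep pos; python3 -c "
from h import *
to(.492,-.3983,.055,1.2)"
```

```text
eef_pos: [0.4986, -0.399, 0.0786]
t 30.95 pos [ 0.4986 -0.399   0.0786] shift [-0.0066 -0.0009  0.0236] turn [ 0.36 -0.03  0.08] F [-0.2  0.1 -1.7] w 0.0161
```

```bash
python3 -m jog '[[[-0.0066,-0.0009,0.015,0.3,0,0],[0,0,0.01,0,0,0],[0,0,0,0,0,0]]]' | grep pos; for i in 1; do python3 -m jog '[[[0,0,0.006,0,0,0]]]';python3 -m jog '[[[0,0,0.006,0,0,0]]]';python3 -m jog '[[[0,0,0.005,0,0,0]]]';python3 -m jog '[[[0,0,0.005,0,0,0]]]'; done | egrep 'pos|force'
```

```text
eef_pos: [0.4924, -0.3965, 0.0512]
eef_pos: [0.4929, -0.3966, 0.0454]
ft_force: [1.4, -0.5, -1.0]
eef_pos: [0.4931, -0.3966, 0.0391]
ft_force: [0.3, -0.0, -0.1]
eef_pos: [0.4932, -0.3966, 0.0338]
ft_force: [0.4, -0.1, -1.2]
eef_pos: [0.4935, -0.3967, 0.0303]
ft_force: [-7.7, 5.8, 27.1]
```

```bash
python3 -m jog '[[[0,0,-0.001,0,0,0],[0,0,0,0,0,0],[0,0,0,0,0,0]]]' 0.026 | egrep 'force|width'; python3 -m jog '[[[0,0,-0.03,0,0,0],[0,0,-0.06,0,0,0],[0,0,-0.04,0,0,0],[-0.0242,-0.05,-0.004,0,0,0],[-0.0242,-0.05,-0.004,0,0,0],[-0.0242,-0.05,-0.004,0,0,0],[-0.0242,-0.05,-0.004,0,0,0],[-0.0242,-0.05,-0.004,0,0,0],[0,0,0,0,0,-10.4],[0,0,0,0,0,-10.4],[0,0,0,0,0,-10.4],[0,0,0,0,0,-10.4]]]'| egrep 'pos'; python3 -m jog '[[[0,0,0,0,0,-10.4],[0,0,0,0,0,-10.4],[0,0,0,0,0,-10.4],[0,0,0,0,0,-10.4],[0,0,0,0,0,-10.4],[0,0,0,0,0,-10.4],[0,0,0,0,0,-10.4],[0,0,0,0,0,-10.4],[0,0,0,0,0,-10.4],[0,0,0,0,0,-10.4],[0,0,0,0,0,-10.4],[0,0,0,0,0,-10.4]]]' 0.045| egrep 'pos|clock'; python3 -c "
from h import *
to(.33,.25,.2,167.1); spind('t9')
a=cv2.cvtColor(cv2.imread('pics/full_t7.png'),6).astype(np.float32);b=cv2.cvtColor(cv2.imread('pics/full_t9.png'),6).astype(np.float32)
y0,y1,x0,x1=(228,284,412,455); t=a[y0:y1,x0:x1]; m=cv2.matchTemplate(b[y0-6:y1+6,x0-8:x1+8],t,cv2.TM_CCOEFF_NORMED); _,v,_,(i,j)=cv2.minMaxLoc(m)
q=lambda l,c,rr:(l-rr)/(2*(l-2*c+rr)); print(i-8+q(m[j,i-1],m[j,i],m[j,i+1]),j-6+q(m[j-1,i],m[j,i],m[j+1,i]),v)"
```

```text
ft_force: [-0.9, 0.5, 0.6]
grip_width: 0.0262
eef_pos: [0.3631, -0.1433, 0.1841]
clock: 35.2
eef_pos: [0.3628, -0.1432, 0.1844]
t 35.2 pos [ 0.3628 -0.1432  0.1844] shift [ 0.0801  0.3863 -0.0174] turn [-0.09  0.71  5.93] F [0.3 0.3 0.6] w 0.0449
  sp 172 [0.519  0.4828] yaw 176.2 len 0.105
  sp 174 [0.4975 0.4258] yaw 167.0 len 0.101
-0.011036494 -0.07453509 0.885775089263916
```

```bash
python3 -m jog '[[[0.0114,0.0552,-0.0025,0,0,0],[0.0114,0.0552,-0.0025,0,0,0],[0.0114,0.0552,-0.0025,0,0,0],[0.0114,0.0552,-0.0025,0,0,0],[0.0114,0.0552,-0.0025,0,0,0],[0.0114,0.0552,-0.0025,0,0,0],[0.0114,0.0552,-0.0025,0,0,0],[0,0,0,0,0.7,5.9],[0,0,0,0,0,0]]]' 0.045| egrep 'pos'; python3 -c "
from h import *
to(.4965,.4265,.085,167.1)"
```

```text
eef_pos: [0.3349, 0.2628, 0.2019]
t 36.38 pos [0.3349 0.2628 0.2019] shift [-0.1148  0.1984  0.1185] turn [ 0.19  0.5  -1.5 ] F [ 0.6 -0.1 -0.8] w 0.0449
```

```bash
python3 -m jog '[[[-0.023,0.0397,0.0235,0,0,0],[-0.023,0.0397,0.0235,0,0,0],[-0.023,0.0397,0.0235,0,0,0],[-0.023,0.0397,0.0235,0,0,0],[-0.023,0.0397,0.0235,0,0,0],[0,0,0,0,0.5,-1.5],[0,0,0,0,0,0],[0,0,0,0,0,0]]]' 0.045| egrep 'pos'; python3 -c "
from h import *
to(.4965,.4265,.045,167.1)"
```

```text
eef_pos: [0.5041, 0.4238, 0.083]
t 37.38 pos [0.5041 0.4238 0.083 ] shift [0.008  0.0007 0.038 ] turn [ 0.17  0.05 -0.48] F [-0.7  0.   0.4] w 0.0447
```

```bash
python3 -m jog '[[[0.008,0.0007,0.02,0,0,0],[0,0,0.02,0,0,0],[0,0,0,0,0,0],[0,0,0,0,0,0]]]' | egrep 'pos';python3 -c "
from h import *
to(.4965,.426,.006,167.1)"
```

```text
eef_pos: [0.4974, 0.426, 0.0515]
t 37.88 pos [0.4974 0.426  0.0515] shift [ 0.0013 -0.0007  0.0455] turn [ 0.69  0.44 -0.6 ] F [-0.3  0.3 -0. ] w 0.0454
```

```bash
python3 -m jog '[[[0.001,-0.0005,0.023,0.5,0.4,-0.5],[0,0,0.0225,0,0,0],[0,0,0,0,0,0],[0,0,0,0,0,0]]]' | egrep 'pos';python3 -c "
from h import *
to(.4965,.426,.006,167.1)"
```

```text
eef_pos: [0.4977, 0.4267, 0.0059]
t 38.38 pos [0.4977 0.4267 0.0059] shift [ 0.001  -0.001  -0.0001] turn [ 0.33  0.14 -0.06] F [ 0.3 -0.6  0.9] w 0.0449
```

```bash
python3 -m jog '[[[0,0,0,0,0,0],[0,0,0,0,0,0],[0,0,0,0,0,0],[0,0,0,0,0,0]]]' 0| egrep 'pos|width|force'; python3 -m jog '[[[0,0,-0.06,0,0,-6],[0,0,-0.06,0,0,-6],[0,0,-0.06,0,0,0],[0,0,-0.025,0,0,0],[0,0,0,0,0,0]]]'|egrep 'pos|width'; python3 -c "
from h import *
to(.35,.2,.22,180)"
```

```text
eef_pos: [0.4985, 0.4275, 0.0078]
ft_force: [0.2, 0.8, -0.9]
grip_width: 0.0162
eef_pos: [0.4965, 0.4254, 0.2163]
grip_width: 0.0159
t 39.5 pos [0.4965 0.4254 0.2163] shift [ 0.1443 -0.2267 -0.0048] turn [ 0.21  0.12 -0.53] F [ 0.9 -0.4 -1.6] w 0.0159
```

```bash
python3 -m jog '[[[0.036,-0.0505,0,0.2,0.1,-0.5],[0.036,-0.0505,0,0,0,0],[0.036,-0.0505,0,0,0,0],[0.036,-0.0505,0,0,0,0],[0,-0.06,0,0,0,0],[0,-0.06,0,0,0,0],[0,-0.06,0,0,0,0],[0,-0.06,0,0,0,0],[0,-0.06,0,0,0,0],[0,-0.06,0,0,0,0],[0,-0.05,0,0,0,0],[0,0,0,0,0,0]]]'| egrep 'pos'; python3 -c "
from h import *
to(.52,-.3755,.12,181.7)"
```

```text
eef_pos: [0.3395, -0.2016, 0.1958]
t 41.0 pos [ 0.3395 -0.2016  0.1958] shift [-0.182  -0.1739  0.0722] turn [-0.43 -1.58 -1.53] F [ 0.1  0.9 -0.2] w 0.0162
```

```bash
python3 -m jog '[[[0,0,0,-0.4,-1.6,-1.5],[-0.036,-0.036,0.0145,0,0,0],[-0.036,-0.036,0.0145,0,0,0],[-0.036,-0.036,0.0145,0,0,0],[-0.036,-0.036,0.0145,0,0,0],[-0.036,-0.036,0.0145,0,0,0],[0,0,0,0,0,0],[0,0,0,0,0,0]]]'| egrep 'pos'; python3 -c "
from h import *
to(.52,-.3755,.0888,181.7)"
```

```text
eef_pos: [0.5229, -0.3664, 0.1029]
t 42.0 pos [ 0.5229 -0.3664  0.1029] shift [ 0.003  -0.0093  0.014 ] turn [ 1.1  -1.14  0.42] F [-0.5 -0.  -0.2] w 0.0162
```

```bash
python3 -m jog '[[[0.002,-0.0098,0.007,1.1,-1.1,0.4],[0,0,0.007,0,0,0],[0,0,0,0,0,0],[0,0,0,0,0,0]]]'| egrep 'pos'; python3 -c "
from h import *
to(.538,-.376,.0888,181.7)"
```

```text
eef_pos: [0.5197, -0.3715, 0.0908]
t 42.5 pos [ 0.5197 -0.3715  0.0908] shift [-0.0181 -0.0051  0.002 ] turn [ 0.05 -0.03  0.21] F [ 0.3  1.  -1.5] w 0.0161
```

```bash
python3 -m jog '[[[-0.01,-0.0055,0.002,0,0,0],[-0.009,0,0,0,0,0],[0,0,0,0,0,0]]]'| egrep 'pos|force'; for i in 1; do python3 -m jog '[[[-0.003,0,0,0,0,0]]]'; python3 -m jog '[[[-0.003,0,0,0,0,0]]]';python3 -m jog '[[[-0.003,0,0,0,0,0]]]';python3 -m jog '[[[-0.003,0,0,0,0,0]]]';python3 -m jog '[[[-0.003,0,0,0,0,0]]]'; echo wig; python3 -m jog '[[[0,0.005,0,0,0,0],[0,0.005,0,0,0,0]]]';python3 -m jog '[[[0,-0.006,0,0,0,0],[0,-0.006,0,0,0,0]]]'; done | egrep 'wig|pos|force'
```

```text
eef_pos: [0.5413, -0.3768, 0.09]
ft_force: [-0.2, 0.6, 0.0]
eef_pos: [0.5444, -0.3768, 0.0898]
ft_force: [0.2, -0.8, -1.3]
eef_pos: [0.5473, -0.3766, 0.0897]
ft_force: [-0.4, 0.0, -1.4]
eef_pos: [0.5491, -0.3764, 0.0889]
ft_force: [-3.9, -0.8, -2.3]
eef_pos: [0.5498, -0.3764, 0.0882]
ft_force: [-9.4, -1.1, 2.4]
eef_pos: [0.5499, -0.3764, 0.0881]
ft_force: [-10.0, 0.1, 6.2]
wig
eef_pos: [0.5494, -0.3749, 0.0895]
ft_force: [-0.9, -11.6, -6.0]
eef_pos: [0.5489, -0.3784, 0.0882]
ft_force: [-3.0, 15.7, 5.2]
```

B is confirmed too. It goes to notch 3.

```bash
python3 -m jog '[[[0.027,0,0,0,0,0],[0.027,0.012,0,0,0,0.5],[0,0.01,0,0,0,0],[0,0,0.012,0,0,0],[0,0,0,0,0,0]]]' | grep pos; python3 -c "
from h import *
to(.4934,-.356,.055,181.2)"
```

```text
eef_pos: [0.498, -0.3567, 0.0771]
t 44.62 pos [ 0.498  -0.3567  0.0771] shift [0.0044 0.0007 0.0222] turn [ 0.29 -0.4   0.21] F [-0.1  1.  -1. ] w 0.0161
```

```bash
python3 -m jog '[[[0.0044,0.0007,0.012,0.3,-0.4,0],[0,0,0.009,0,0,0],[0,0,0,0,0,0]]]' | grep pos; for i in 1; do python3 -m jog '[[[0,0,0.006,0,0,0]]]';python3 -m jog '[[[0,0,0.006,0,0,0]]]';python3 -m jog '[[[0,0,0.005,0,0,0]]]';python3 -m jog '[[[0,0,0.003,0,0,0]]]'; done | egrep 'pos|force'
```

```text
eef_pos: [0.4962, -0.357, 0.0551]
eef_pos: [0.4972, -0.3576, 0.0496]
ft_force: [-0.6, -1.0, -0.3]
eef_pos: [0.4974, -0.3576, 0.0434]
ft_force: [-3.2, 3.2, 5.1]
eef_pos: [0.4974, -0.3572, 0.0382]
ft_force: [-1.2, 1.6, 1.1]
eef_pos: [0.4974, -0.3571, 0.0347]
ft_force: [0.8, 0.2, -1.5]
```

```bash
python3 -m jog '[[[0.0035,0,0,0,0,0],[0,0,0.002,0,0,0]]]' | egrep 'pos|force'; python3 -m jog '[[[0,0,0,0,0,0],[0,0,0,0,0,0],[0,0,0,0,0,0]]]' 0.026 | egrep 'pos|force|width'; python3 -m jog '[[[0,0,-0.03,0,0,0],[0,0,-0.06,0,0,0],[0,0,-0.05,0,0,0],[0.026,0.05,-0.004,0,0,0],[0.026,0.05,-0.004,0,0,0],[0.026,0.05,-0.004,0,0,0],[0.026,0.05,-0.004,0,0,0],[0.026,0.05,-0.004,0,0,0],[0,0.055,0,0,0,0],[0,0,0,0,0,0]]]'| egrep 'pos'; python3 -c "
from h import *
spind('t10'); to(.34,.25,.2,176.3)
a=cv2.cvtColor(cv2.imread('pics/full_t7.png'),6).astype(np.float32);b=cv2.cvtColor(cv2.imread('pics/full_t10.png'),6).astype(np.float32)
y0,y1,x0,x1=(228,284,412,440); t=a[y0:y1,x0:x1]; m=cv2.matchTemplate(b[y0-6:y1+6,x0-8:x1+8],t,cv2.TM_CCOEFF_NORMED); _,v,_,(i,j)=cv2.minMaxLoc(m)
q=lambda l,c,rr:(l-rr)/(2*(l-2*c+rr)); print(i-8+q(m[j,i-1],m[j,i],m[j,i+1]),j-6+q(m[j-1,i],m[j,i],m[j+1,i]),v)"
```

```text
eef_pos: [0.4938, -0.3573, 0.0326]
ft_force: [1.2, 1.3, -0.2]
eef_pos: [0.4942, -0.3582, 0.0333]
ft_force: [-0.6, -0.9, -0.3]
grip_width: 0.0259
eef_pos: [0.3551, -0.0504, 0.1981]
  sp 173 [0.5189 0.4828] yaw 176.2 len 0.105
t 47.42 pos [ 0.3554 -0.0518  0.1981] shift [ 0.0085  0.3021 -0.0047] turn [-0.46  1.08  4.98] F [-0.2 -0.   0.2] w 0.0262
-0.064467296 -0.083766945 0.8734076619148254
```

Only A is left, at (0.518,0.483), yaw 176.3.

```bash
python3 -m jog '[[[0.0015,0.06,0,0,0,0],[0.0015,0.06,0,0,0,0],[0.0015,0.06,0,0,0,0],[0.0015,0.06,0,0,0,0],[0.0015,0.06,0,0,0,0],[-0.03,0.045,0.01,0,0,0],[-0.03,0.045,0.01,0,0,0],[-0.03,0.045,0.01,0,0,0],[-0.03,0.045,0.01,0,0,0],[0,0,0,-0.4,1,5],[0,0,0,0,0,0]]]' 0.045| egrep 'pos'; python3 -c "
from h import *
to(.518,.483,.085,176.3)"
```

```text
eef_pos: [0.4871, 0.4298, 0.1519]
t 48.8 pos [0.4871 0.4298 0.1519] shift [-0.0245  0.0563  0.067 ] turn [-0.26  0.76 -2.06] F [-0.2 -0.7 -0.3] w 0.0449
```

```bash
python3 -m jog '[[[-0.0122,0.028,0.03,0,0.7,-2],[-0.0122,0.028,0.035,0,0,0],[0,0,0,0,0,0],[0,0,0,0,0,0]]]' | egrep 'pos'; python3 -c "
from h import *
to(.518,.483,.04,176.3)"
```

```text
eef_pos: [0.5219, 0.4795, 0.0867]
t 49.3 pos [0.5219 0.4795 0.0867] shift [0.0043 0.0035 0.0467] turn [-0.24  0.2  -0.14] F [ 0.6  0.2 -0.1] w 0.0452
```

```bash
python3 -m jog '[[[0.0043,0.0035,0.025,0,0,0],[0,0,0.022,0,0,0],[0,0,0,0,0,0],[0,0,0,0,0,0]]]' | egrep 'pos';python3 -c "
from h import *
to(.518,.483,.006,176.3)"
```

```text
eef_pos: [0.5215, 0.4819, 0.0491]
t 49.8 pos [0.5215 0.4819 0.0491] shift [0.0041 0.0007 0.043 ] turn [ 0.24  0.72 -0.25] F [0.5 0.7 1. ] w 0.0445
```

```bash
python3 -m jog '[[[0.004,0.0007,0.022,0.2,0.7,0],[0,0,0.021,0,0,0],[0,0,0,0,0,0],[0,0,0,0,0,0]]]' | egrep 'pos';python3 -c "
from h import *
to(.518,.483,.006,176.3)"
```

```text
eef_pos: [0.5189, 0.484, 0.0073]
t 50.3 pos [0.5189 0.484  0.0073] shift [ 0.0008 -0.0011  0.0013] turn [ 0.25  0.15 -0.25] F [0.5 0.1 0.4] w 0.0451
```

```bash
python3 -m jog '[[[0,0,0.001,0,0,0],[0,0,0,0,0,0],[0,0,0,0,0,0],[0,0,0,0,0,0]]]' 0| egrep 'pos|width|force'; python3 -m jog '[[[0,0,-0.06,0,0,-3.5],[0,0,-0.06,0,0,0],[0,0,-0.06,0,0,0],[0,0,-0.025,0,0,0],[0,0,0,0,0,0]]]'|egrep 'pos|width'; python3 -c "
from h import *
to(.36,.2,.22,180)"
```

```text
eef_pos: [0.5195, 0.4848, 0.008]
ft_force: [0.2, 0.6, -0.9]
grip_width: 0.0161
eef_pos: [0.5177, 0.4827, 0.216]
grip_width: 0.0165
t 51.42 pos [0.5177 0.4827 0.216 ] shift [ 0.1561 -0.2836 -0.0048] turn [ 0.14  0.04 -0.33] F [ 0.6  0.3 -1.4] w 0.0165
```

```bash
python3 -m jog '[[[0.033,-0.0515,-0.002,0,0,0],[0.033,-0.0515,-0.002,0,0,0],[0.033,-0.0515,-0.002,0,0,0],[0.033,-0.0515,-0.002,0,0,0],[0.031,-0.0515,-0.002,0,0,0],[0,-0.06,0,0,0,0],[0,-0.06,0,0,0,0],[0,-0.06,0,0,0,0],[0,-0.06,0,0,0,0],[0,-0.06,0,0,0,0],[0,-0.06,0,0,0,0],[0,0,0,0,0,10.6]]]'| egrep 'pos';  python3 -m jog '[[[0,0,0,0,0,10.6],[0,0,0,0,0,10.6],[0,0,0,0,0,10.6],[0,0,0,0,0,10.6],[0,0,0,0,0,10.6],[0,0,0,0,0,10.6],[0,0,0,0,0,10.6],[0,0,0,0,0,10.6],[0,0,0,0,0,10.6],[0,0,0,0,0,10.6],[0,0,0,0,0,10.6],[0,0,0,0,0,10.6]]]' >/dev/null;  python3 -m jog '[[[0,0,0,0,0,10.6],[0,0,0,0,0,10.6],[0,0,0,0,0,10.6],[0,0,0,0,0,9],[0,0,0,0,0,0]]]'| egrep 'pos|width'; python3 -c "
from h import *
to(.52,-.3755,.13,1.7)"
```

```text
eef_pos: [0.3369, -0.1517, 0.2031]
eef_pos: [0.3137, -0.1441, 0.1726]
grip_width: 0.0162
t 55.05 pos [ 0.3137 -0.1441  0.1726] shift [0.2131 0.2279 0.024 ] turn [-0.65  4.43 -2.73] F [ 0.3 -0.5 -1.3] w 0.0162
```

```bash
python3 -m jog '[[[0,0,-0.01,-0.7,4.4,-2.7],[0.038,0.045,0.009,0,0,0],[0.038,0.045,0.009,0,0,0],[0.038,0.045,0.009,0,0,0],[0.038,0.045,0.009,0,0,0],[0.038,0.045,0.009,0,0,0],[0,0,0,0,0,0],[0,0,0,0,0,0]]]'| egrep 'pos|width'; python3 -c "
from h import *
to(.52,-.376,.089,1.7)"
```

```text
eef_pos: [0.5117, -0.3629, 0.1255]
grip_width: 0.0158
t 56.05 pos [ 0.5117 -0.3629  0.1255] shift [0.0078 0.0138 0.0363] turn [-0.44  0.5   1.46] F [-1.   0.9 -0.4] w 0.0158
```

```bash
python3 -m jog '[[[0.0075,0.0138,0.018,-0.4,0.5,1.4],[0,0,0.018,0,0,0],[0,0,0,0,0,0],[0,0,0,0,0,0]]]'| egrep 'pos'; python3 -c "
from h import *
to(.538,-.376,.089,1.7)"
```

```text
eef_pos: [0.5188, -0.3754, 0.0893]
t 56.55 pos [ 0.5188 -0.3754  0.0893] shift [0.0191 0.0012 0.0004] turn [ 0.09 -0.13  0.08] F [-0.   0.5 -0.5] w 0.0164
```

```bash
python3 -m jog '[[[0.01,0.001,0.0005,0,0,0],[0.009,0,0,0,0,0],[0,0,0,0,0,0]]]'| egrep 'pos|force'; for i in 1; do python3 -m jog '[[[0.003,0,0,0,0,0]]]'; python3 -m jog '[[[0.003,0,0,0,0,0]]]';python3 -m jog '[[[0.003,0,0,0,0,0]]]';python3 -m jog '[[[0.003,0,0,0,0,0]]]';python3 -m jog '[[[0.003,0,0,0,0,0]]]'; echo wig; python3 -m jog '[[[0,0.005,0,0,0,0],[0,0.005,0,0,0,0]]]';python3 -m jog '[[[0,-0.006,0,0,0,0],[0,-0.006,0,0,0,0]]]'; done | egrep 'wig|pos|force'
```

```text
eef_pos: [0.5406, -0.3764, 0.0914]
ft_force: [-0.1, -0.0, -1.0]
eef_pos: [0.5429, -0.3762, 0.0912]
ft_force: [-3.6, -1.5, -2.7]
eef_pos: [0.5445, -0.3761, 0.0904]
ft_force: [-3.5, -0.8, -2.1]
eef_pos: [0.5462, -0.3761, 0.0895]
ft_force: [-4.4, -1.5, -3.6]
eef_pos: [0.5476, -0.3763, 0.0887]
ft_force: [-7.9, -2.2, -1.6]
eef_pos: [0.5479, -0.3764, 0.0882]
ft_force: [-11.7, -0.4, 3.4]
wig
eef_pos: [0.5477, -0.3779, 0.0881]
ft_force: [-4.6, 11.5, 3.3]
eef_pos: [0.5477, -0.375, 0.0896]
ft_force: [-2.4, -16.4, -8.0]
```

A is confirmed. It goes to notch 4.

```bash
python3 -m jog '[[[-0.027,0,0,0,0,0],[-0.027,0,0,0,0,0.5],[0,-0.03,0,0,0,0],[0,-0.03,0,0,0,0],[0,0,0.012,0,0,0],[0,0,0,0,0,0]]]' | grep pos; python3 -c "
from h import *
to(.4905,-.3143,.057,1.2)"
```

```text
eef_pos: [0.5005, -0.3184, 0.0815]
t 58.8 pos [ 0.5005 -0.3184  0.0815] shift [-0.0102 -0.0045  0.0244] turn [ 0.62 -0.57 -0.21] F [-0.4 -0.4 -0.5] w 0.0163
```

```bash
python3 -m jog '[[[-0.0102,-0.0045,0.012,0.6,-0.6,0],[0,0,0.01,0,0,0],[0,0,0,0,0,0]]]' | grep pos; python3 -c "
from h import *
to(.4905,-.3143,.05,1.2)"
```

```text
eef_pos: [0.4902, -0.3156, 0.0576]
t 59.17 pos [ 0.4902 -0.3156  0.0576] shift [ 0.0003 -0.0013  0.0076] turn [ 0.    0.01 -0.31] F [-0.4  0.  -1.4] w 0.016
```

```bash
for i in 1; do python3 -m jog '[[[0,-0.0005,0.006,0,0,0],[0,0,0.006,0,0,0]]]';python3 -m jog '[[[0,0,0.005,0,0,0]]]';python3 -m jog '[[[0,0,0.004,0,0,0]]]';python3 -m jog '[[[0,0,0.003,0,0,0]]]'; done | egrep 'pos|force'
```

```text
eef_pos: [0.4907, -0.3158, 0.0452]
ft_force: [0.7, 0.0, -0.0]
eef_pos: [0.4909, -0.3152, 0.04]
ft_force: [-0.4, 1.9, -0.5]
eef_pos: [0.4909, -0.3151, 0.0356]
ft_force: [-0.4, -0.8, -1.2]
eef_pos: [0.4909, -0.3151, 0.0323]
ft_force: [-0.6, 0.9, -0.3]
```

```bash
python3 -m jog '[[[0,0,0,0,0,0],[0,0,0,0,0,0],[0,0,0,0,0,0]]]' 0.026 | egrep 'pos|force|width'; python3 -m jog '[[[0,0,-0.03,0,0,0],[0,0,-0.06,0,0,0],[0,0,-0.03,0,0,0],[-0.05,0,0,0,0,0],[-0.05,0,0,0,0,-10],[0,0,0,0,0,-10],[0,0,0,0,0,-10],[0,0,0,0,0,-10],[0,0,0,0,0,-10],[0,0,0,0,0,-10],[0,0,0,0,0,-10],[0,0,0,0,0,-10]]]'| egrep 'pos'; python3 -m jog '[[[0,0,0,0,0,-8],[0,0,0,0,0,0]]]' 0.05 | egrep 'pos|clock'; python3 -c "
from h import *
to(.4945,-.4815,.13,90); 
snap('top','t11'); snap('scene','s11'); a=cv2.resize(cv2.imread('pics/full_t11.png')[200:292,355:490],(800,545),interpolation=cv2.INTER_CUBIC)
cv2.imwrite('pics/c11.png',a)
cv2.imwrite('pics/c11s.png',cv2.resize(cv2.imread('pics/full_s11.png')[265:395,310:490],None,fx=4.4,fy=4.4,interpolation=cv2.INTER_CUBIC))"
```

```text
eef_pos: [0.4913, -0.3159, 0.0327]
ft_force: [-0.6, 0.4, 0.2]
grip_width: 0.0267
eef_pos: [0.3887, -0.3195, 0.1604]
clock: 61.92
eef_pos: [0.3888, -0.3198, 0.1611]
t 61.92 pos [ 0.3888 -0.3198  0.1611] shift [-0.1643  0.1008  0.0336] turn [0.51 0.58 1.63] F [-0.1  0.5  0.6] w 0.0503
```

View pics/c11.png

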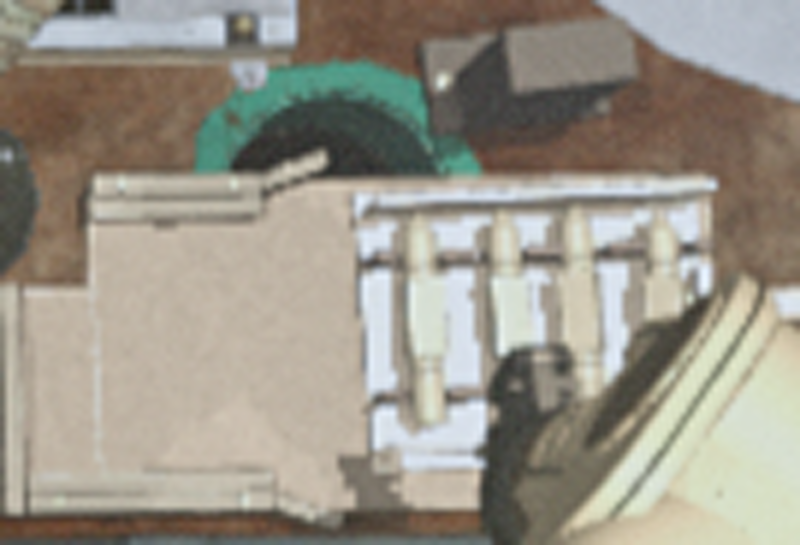

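All four are racked with tapers towards the high wall (tops at about (420,215), (500,215), (575,210) and (660,215)). Now I'll go to the fin.

```bash
python3 -m jog '[[[-0.04,0.0248,0.008,0,0,0],[-0.04,0.0248,0.008,0,0,0],[-0.04,0.0248,0.008,0,0,0],[-0.04,0.0248,0.008,0,0,0],[0,0,0,0.5,0.6,1.4],[0,0,0,0,0,0],[0,0,0,0,0,0]]]' 0.05 | egrep 'pos|clock'; python3 -c "
from h import *
to(.4945,-.4815,.075,91)"
```

```text
clock: 62.9
eef_pos: [0.4937, -0.4797, 0.129]
t 62.9 pos [ 0.4937 -0.4797  0.129 ] shift [-0.002  0.001  0.054] turn [-0.12 -0.2  -1.41] F [0.3 1.  0.4] w 0.0499
```

```bash
python3 -m jog '[[[-0.002,0.001,0.03,0,0,-1.3],[0,0,0.025,0,0,0],[0,0,0,0,0,0],[0,0,0,0,0,0]]]' | egrep 'pos|force'; python3 -c "
from h import *
to(.4945,-.4815,.034,91)"
```

```text
eef_pos: [0.4948, -0.4797, 0.0794]
ft_force: [0.2, 0.1, 0.2]
t 63.4 pos [ 0.4948 -0.4797  0.0794] shift [-0.0017 -0.0004  0.0454] turn [ 0.15  0.07 -0.  ] F [0.2 0.1 0.2] w 0.0501
```

```bash
python3 -m jog '[[[-0.0017,0,0.023,0,0,0],[0,0,0.021,0,0,0],[0,0,0,0,0,0],[0,0,0,0,0,0]]]' | egrep 'pos|force'; python3 -m jog '[[[0,0,0,0,0,0],[0,0,0,0,0,0],[0,0,0,0,0,0],[0,0,0,0,0,0]]]' 0 | egrep 'pos|force|width'; python3 -c "
from h import *
st()"
```

```text
eef_pos: [0.4981, -0.4839, 0.0435]
ft_force: [0.3, -0.1, -0.1]
eef_pos: [0.4983, -0.4848, 0.0463]
ft_force: [0.1, -0.8, -1.8]
grip_width: 0.0124
64.4 [ 0.4983 -0.4848  0.0463] [[-0.018, 1.0, 0.013], [1.0, 0.018, -0.013], [-0.013, 0.012, -1.0]] [ 0.1 -0.8 -1.8] 0.012429078763631604 [-0.77  0.73  0.3   1.12 -0.    0.78]
```

The fin is gripped. I'll check the tray pose before moving it.

```bash
cat >> h.py <<'E'
def track(ref,tag,rects,pad=10):
    snap('top',tag); g=lambda n:cv2.cvtColor(cv2.imread(f'pics/full_{n}.png'),6).astype(np.float32)
    a,b=g(ref),g(tag); q=lambda l,c,r:(l-r)/(2*(l-2*c+r)+1e-9)
    for y0,y1,x0,x1,ox in rects:
        t=a[y0:y1,x0:x1]; m=cv2.matchTemplate(b[y0-pad:y1+pad,x0-pad+ox:x1+pad+ox],t,cv2.TM_CCOEFF_NORMED); _,v,_,(i,j)=cv2.minMaxLoc(m)
        i=min(max(i,1),m.shape[1]-2); j=min(max(j,1),m.shape[0]-2)
        print('px',round(float(i-pad+ox+q(m[j,i-1],m[j,i],m[j,i+1])),2),round(float(j-pad+q(m[j-1,i],m[j,i],m[j+1,i])),2),'score',round(float(v),3))
E
python3 -c "
from h import *
track('t11','t12',[(228,285,412,436,0),(228,250,412,470,0)])
cv2.imwrite('pics/c12.png',cv2.resize(cv2.imread('pics/full_t12.png')[200:292,355:490],(800,545),interpolation=cv2.INTER_CUBIC))"
```

```text
px -0.02 -0.6 score 0.822
px -0.06 -0.73 score 0.904
```

View pics/c12.png

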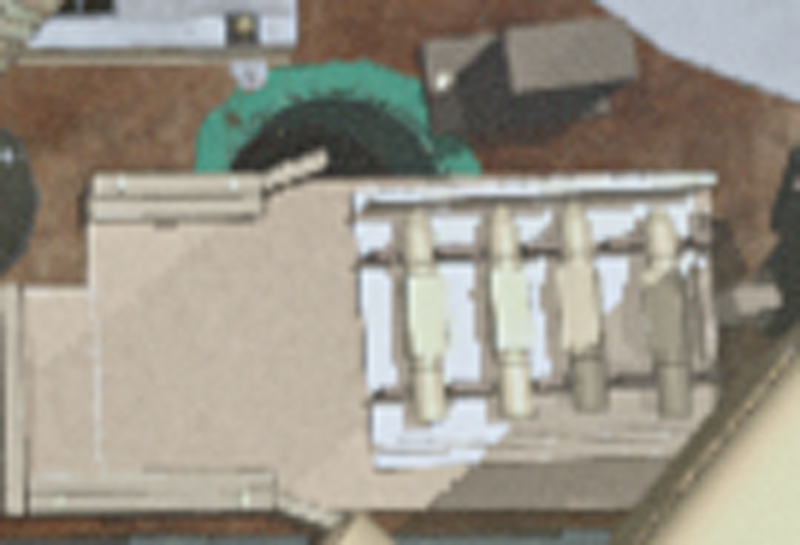

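The tray moved about 2 mm in +x at the grip, and all spindles are still seated. I'll align it with the rails (x −16 mm, about −1° yaw) before the mouths.

```bash
python3 -m jog '[[[0,-0.006,0,0,0,0.5],[0,-0.006,0,0,0,0.5],[0,-0.005,0,0,0,0],[0,0,0,0,0,0]]]' | egrep 'pos|force|width'; python3 -c "
from h import *
to(.4823,-.311,.0455,90)
track('t12','t13',[(205,225,370,400,0),(228,285,412,436,0),(228,250,412,470,0),(262,283,412,440,0)])"
```

```text
eef_pos: [0.4826, -0.4853, 0.0464]
ft_force: [1.6, -1.2, -0.5]
grip_width: 0.013
t 64.95 pos [ 0.4826 -0.4853  0.0464] shift [ 0.1743 -0.0008 -0.0015] turn [ 1.02  0.76 -0.15] F [ 1.6 -1.2 -0.5] w 0.013
px -0.02 -0.03 score 0.996
px 0.27 3.15 score 0.656
px 0.79 3.93 score 0.673
px -0.05 3.19 score 0.82
```

```bash
for i in 1; do python3 -m jog '[[[0.012,0,0,0,0,0],[0.012,0,0,0,0,0]]]'; python3 -m jog '[[[0.012,0,0,0,0,0],[0.012,0,0,0,0,0]]]'; python3 -m jog '[[[0.012,0,0,0,0,0],[0,0,0,0,0,0]]]'; done | egrep 'pos|force|width'; python3 -c "
from h import *
to(.4823,-.311,.0455,90)
cv2.imwrite('/dev/null.png',np.zeros((2,2))); snap('top','t14'); cv2.imwrite('pics/c14.png',cv2.resize(cv2.imread('pics/full_t14.png')[200:292,355:490],(800,545),interpolation=cv2.INTER_CUBIC))"
```

```text
eef_pos: [0.4816, -0.4635, 0.0463]
ft_force: [0.2, -3.2, -0.7]
grip_width: 0.0126
eef_pos: [0.4813, -0.4386, 0.0462]
ft_force: [0.7, -3.6, -0.6]
grip_width: 0.0127
eef_pos: [0.4845, -0.4316, 0.0496]
ft_force: [-2.5, -1.4, -1.5]
grip_width: 0.0123
t 65.75 pos [ 0.4845 -0.4316  0.0496] shift [ 0.1207 -0.0024 -0.0002] turn [ 1.25  2.05 -0.11] F [-2.5 -1.4 -1.5] w 0.0123[ WARN:0@0.147] global loadsave.cpp:1063 imwrite_ Unsupported depth image for selected encoder is fallbacked to CV_8U.
[ WARN:0@0.148] global loadsave.cpp:1117 imwrite_ imwrite_('/dev/null.png'): can't open file for writing: permission denied
```

View pics/c14.png

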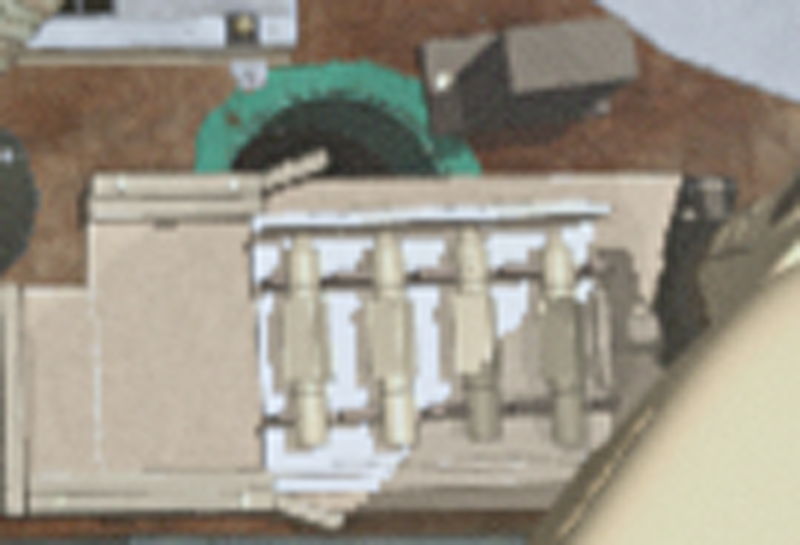

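The tray is at the mouths but yawed by about 2° (wall line from (255,222) to (608,208)). I'll measure that numerically and correct it.

```bash
cat >> h.py <<'E'
def wall(tag,c0,c1,take=True,r=(226,246)):
    if take: snap('top',tag)
    im=cv2.imread(f'pics/full_{tag}.png').astype(float); b=im[:,:,0]  # blue: aluminium bluish vs beige board
    xs=np.arange(c0,c1); ys=[]
    for x in xs:
        col=b[r[0]:r[1],x]; g=np.diff(col); k=int(np.argmax(g)); k=min(max(k,1),len(g)-2); d=g[k-1]-2*g[k]+g[k+1]; ys.append(r[0]+k+.5+((g[k-1]-g[k+1])/(2*d) if d else 0))
    ys=np.array(ys); ok=np.ones(len(xs),bool)
    for _ in range(4): p=np.polyfit(xs[ok],ys[ok],1); e=abs(ys-np.polyval(p,xs)); ok=e<max(.5,2*np.median(e))
    yaw=-np.degrees(np.arctan(p[0])); w=p2w('top',xs[ok].mean(),np.polyval(p,xs[ok].mean()),.056); print(tag,'wall slope deg',yaw.round(2),'at',w.round(4),ok.sum())
E
python3 -c "
from h import *
wall('top0',418,468,False); wall('t14',400,452,False)
wall('top0',418,468,False,(226,236))
"
```

```text
top0 wall slope deg -4.11 at [ 0.5195 -0.3756  0.056 ] 31
t14 wall slope deg -0.45 at [ 0.5432 -0.3131  0.056 ] 52
top0 wall slope deg 0.76 at [ 0.5598 -0.3684  0.056 ] 39
```

```bash
python3 -c "
from h import *
for r in((231,240),(232,239)): wall('t14',400,455,False,r)
for r in((226,236),(227,234)): wall('top0',418,470,False,r)
for r in((227,237),(229,235)): wall('t12',418,470,False,r)
"; python3 -m jog '[[[0,-0.002,0,0.6,1,1.2],[0,-0.001,0,0.6,1,1.0],[0,0,0,0,0,0]]]' | egrep 'pos|force|width'; python3 -c "
from h import *
wall('t15',400,455,True,(231,240)); wall('t15',400,455,False,(232,239)); to(.4823,-.311,.0465,90)"
```

```text
t14 wall slope deg -4.92 at [ 0.5416 -0.3152  0.056 ] 49
t14 wall slope deg 2.27 at [ 0.5452 -0.3116  0.056 ] 47
top0 wall slope deg 0.64 at [ 0.5596 -0.3713  0.056 ] 41
top0 wall slope deg 0.64 at [ 0.5596 -0.3713  0.056 ] 41
t12 wall slope deg 2.23 at [ 0.5598 -0.3786  0.056 ] 40
t12 wall slope deg 3.83 at [ 0.5602 -0.3575  0.056 ] 34
eef_pos: [0.48, -0.4315, 0.0481]
ft_force: [0.5, 2.4, -5.0]
grip_width: 0.0128
t15 wall slope deg -2.2 at [ 0.5322 -0.3206  0.056 ] 34
t15 wall slope deg -0.87 at [ 0.5464 -0.3211  0.056 ] 47
t 66.22 pos [ 0.4799 -0.4306  0.0476] shift [ 0.1196 -0.002   0.001 ] turn [-0.18  0.06 -2.12] F [-0.3 -1.4 -5.6] w 0.0127
```

```bash
for i in 1; do python3 -m jog '[[[0.006,0,0.0015,0,0,0],[0.006,0,0,0,0,0]]]'; python3 -m jog '[[[0.008,0,0,0,0,0],[0.008,0,0,0,0,0]]]';  done | egrep 'pos|force|width'; python3 -c "
from h import *
to(.4823,-.311,.0465,90)
snap('top','t16'); cv2.imwrite('pics/c16.png',cv2.resize(cv2.imread('pics/full_t16.png')[220:292,365:470],(800,549),interpolation=cv2.INTER_CUBIC))"
```

```text
eef_pos: [0.4785, -0.4282, 0.0481]
ft_force: [-6.6, -16.5, 1.6]
grip_width: 0.0121
eef_pos: [0.477, -0.4265, 0.053]
ft_force: [-7.2, -19.2, 1.6]
grip_width: 0.0126
t 66.72 pos [ 0.477  -0.4265  0.053 ] shift [ 0.1158 -0.0011  0.0004] turn [-0.33  3.   -3.18] F [ -7.2 -19.2   1.6] w 0.0126
```

View pics/c16.png

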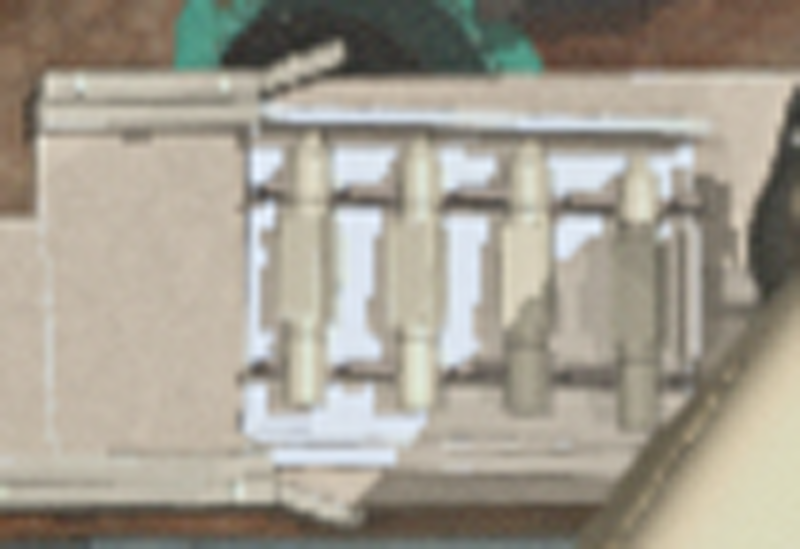

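The tray is over-rotated the other way and jams at about 19 N. I'll back off, correct the pose, and re-grip lower on the fin.

```bash
python3 -m jog '[[[-0.006,0.002,0,0,1.5,-1.5],[0,0.003,0,-0.3,1.5,-1.5],[0,0,0,0,0,0]]]' | egrep 'pos|force|width';  python3 -m jog '[[[0,0,0,0,0,0],[0,0,0,0,0,0],[0,0,0,0,0,0]]]' 0.04 | egrep 'pos|force|width'; python3 -c "
from h import *
to(.4825,-.43,.036,90.3)"
```

```text
eef_pos: [0.4812, -0.427, 0.0513]
ft_force: [0.4, -2.0, -4.4]
grip_width: 0.0126
eef_pos: [0.4825, -0.4249, 0.0527]
ft_force: [-0.2, -0.3, 0.3]
grip_width: 0.0398
t 67.53 pos [ 0.4825 -0.4249  0.0527] shift [-0.0053 -0.      0.0166] turn [ 0.08 -0.75 -0.24] F [-0.2 -0.3  0.3] w 0.0398
```

```bash
python3 -m jog '[[[-0.005,0,0.008,0,-0.7,0],[0,0,0.0085,0,0,0],[0,0,0,0,0,0]]]' | egrep 'pos|force|width';  python3 -m jog '[[[0,0,0,0,0,0],[0,0,0,0,0,0],[0,0,0,0,0,0]]]' 0 | egrep 'pos|force|width'; python3 -c "
from h import *
to(.4823,-.311,.036,90.3)
snap('top','t17')
for r in((231,244),(233,242),(234,241)): wall('t17',402,455,False,r)
b=cv2.imread('pics/full_t17.png')[:,:,0]; print([ (x,int(232+np.argmax(np.diff(b[232:243,x].astype(int))))) for x in range(402,458,5)]); print(b[230:244,[405,415,425,435,445,455]].T.tolist())"
```

```text
eef_pos: [0.4827, -0.4298, 0.0354]
ft_force: [-0.0, -0.3, 0.5]
grip_width: 0.04
eef_pos: [0.4823, -0.4297, 0.0352]
ft_force: [-0.4, 0.2, -0.7]
grip_width: 0.0133
t 68.28 pos [ 0.4823 -0.4297  0.0352] shift [ 1.187e-01  1.000e-04 -7.000e-04] turn [ 0.05 -0.02 -0.24] F [-0.4  0.2 -0.7] w 0.0133
t17 wall slope deg 0.96 at [ 0.5328 -0.3203  0.056 ] 35
t17 wall slope deg 1.05 at [ 0.5329 -0.3182  0.056 ] 36
t17 wall slope deg 0.83 at [ 0.5332 -0.3245  0.056 ] 38
[(402, 239), (407, 234), (412, 239), (417, 238), (422, 238), (427, 238), (432, 234), (437, 234), (442, 239), (447, 238), (452, 238), (457, 234)]
[[86, 135, 170, 167, 174, 212, 223, 113, 104, 145, 159, 167, 181, 184], [126, 171, 169, 164, 166, 202, 224, 111, 99, 142, 196, 239, 233, 235], [134, 169, 169, 166, 179, 216, 225, 115, 111, 195, 236, 234, 234, 236], [159, 165, 161, 162, 179, 218, 225, 112, 125, 168, 169, 191, 203, 204], [152, 169, 163, 156, 173, 218, 189, 112, 135, 195, 241, 223, 158, 145], [176, 165, 163, 163, 179, 198, 167, 131, 153, 169, 154, 122, 102, 110]]
```

The wall line is now level in the image (rows 235 to 237 across all columns), so the tray is parallel to the rails. Push in.

```bash
for i in 1; do python3 -m jog '[[[0.006,0,0,0,0,0],[0.006,0,0,0,0,0]]]'; python3 -m jog '[[[0.008,0,0,0,0,0],[0.008,0,0,0,0,0]]]';  done | egrep 'pos|force|width'; python3 -c "
from h import *
to(.4823,-.311,.036,90.3)"
```

```text
eef_pos: [0.4824, -0.4193, 0.0353]
ft_force: [0.2, -3.5, -2.0]
grip_width: 0.0129
eef_pos: [0.4825, -0.4029, 0.0354]
ft_force: [0.9, -3.4, -1.5]
grip_width: 0.0129
t 68.83 pos [ 0.4825 -0.4029  0.0354] shift [ 0.0919 -0.0002 -0.001 ] turn [ 0.11  0.25 -0.35] F [ 0.9 -3.4 -1.5] w 0.0129
```

```bash
for i in 1; do python3 -m jog '[[[0.01,0,0,0,0,0],[0.01,0,0,0,0,0]]]'; python3 -m jog '[[[0.01,0,0,0,0,0],[0.01,0,0,0,0,0]]]'; python3 -m jog '[[[0.01,0,0,0,0,0],[0.01,0,0,0,0,0]]]'; done | egrep 'pos|force'; python3 -c "
from h import *
to(.4823,-.311,.036,90.3)"
```

```text
eef_pos: [0.4825, -0.3814, 0.0354]
ft_force: [0.3, -4.0, -2.0]
eef_pos: [0.4825, -0.3597, 0.0354]
ft_force: [0.3, -2.6, -0.3]
eef_pos: [0.4826, -0.3381, 0.0354]
ft_force: [-0.4, -3.3, -1.0]
t 69.58 pos [ 0.4826 -0.3381  0.0354] shift [ 0.0271 -0.0003 -0.0007] turn [ 0.12  0.25 -0.3 ] F [-0.4 -3.3 -1. ] w 0.0131
```

```bash
for i in 1; do python3 -m jog '[[[0.008,0,0,0,0,0],[0.008,0,0,0,0,0]]]'; python3 -m jog '[[[0.004,0,0,0,0,0]]]'; python3 -m jog '[[[0.004,0,0,0,0,0]]]';python3 -m jog '[[[0.003,0,0,0,0,0]]]';python3 -m jog '[[[0.003,0,0,0,0,0]]]';python3 -m jog '[[[0.003,0,0,0,0,0]]]'; done | egrep 'pos|force'
```

```text
eef_pos: [0.4826, -0.3209, 0.0354]
ft_force: [1.1, -4.2, -1.8]
eef_pos: [0.4826, -0.3163, 0.0354]
ft_force: [0.5, -4.3, -1.1]
eef_pos: [0.4826, -0.3122, 0.0355]
ft_force: [-0.6, -4.1, -1.6]
eef_pos: [0.4829, -0.312, 0.0363]
ft_force: [-2.2, -13.4, 2.1]
eef_pos: [0.4829, -0.3119, 0.0372]
ft_force: [-3.0, -10.5, 0.7]
eef_pos: [0.4829, -0.3118, 0.0382]
ft_force: [-2.4, -9.1, 1.2]
```

It reached the stop at y −0.312 (expected −0.311). One firmer push, then release, withdraw and look.

```bash
python3 -m jog '[[[0.007,0,0.002,0,0,0]]]'| egrep 'pos|force'; python3 -m jog '[[[0,0,0,0,0,0],[0,0,0,0,0,0],[0,0,0,0,0,0]]]' 0.045 | egrep 'pos|force'; python3 -m jog '[[[0,0,-0.04,0,0,0],[0,0,-0.06,0,0,0],[0,0,-0.05,0,0,0],[0,-0.06,0,0,0,0],[0,-0.06,0,0,0,0],[0.06,0,0,0,0,0],[0.06,0,0,0,0,0],[0.06,0,0,0,0,0],[0.06,0,0,0,0,0],[0.06,0,0,0,0,0],[0.05,0,0,0,0,0],[0,0,0,0,0,0]]]' | egrep 'pos|clock'; python3 -c "
from h import *
snap('top','t18'); snap('scene','s18')
a=cv2.resize(cv2.imread('pics/full_t18.png')[215:292,345:460],(600,402),interpolation=cv2.INTER_CUBIC); b=cv2.imread('pics/full_s18.png')[250:390,290:490]; b=cv2.resize(b,(285,198)) if 0 else cv2.resize(cv2.imread('pics/full_t18.png')[200:300,80:280],(400,198),interpolation=cv2.INTER_CUBIC)
o=np.zeros((600,800,3),np.uint8); o[:402,:600]=a; o[402:,:400]=b; o[402:,400:800]=cv2.resize(cv2.imread('pics/full_s18.png')[270:380,300:480],(400,198),interpolation=cv2.INTER_CUBIC); cv2.imwrite('pics/c18.png',o)"
```

```text
eef_pos: [0.4834, -0.3118, 0.0384]
ft_force: [-4.0, -24.6, 5.4]
eef_pos: [0.4833, -0.3101, 0.0388]
ft_force: [0.6, -0.7, 0.1]
clock: 72.45
eef_pos: [0.3609, 0.0576, 0.1813]
```

View pics/c18.png

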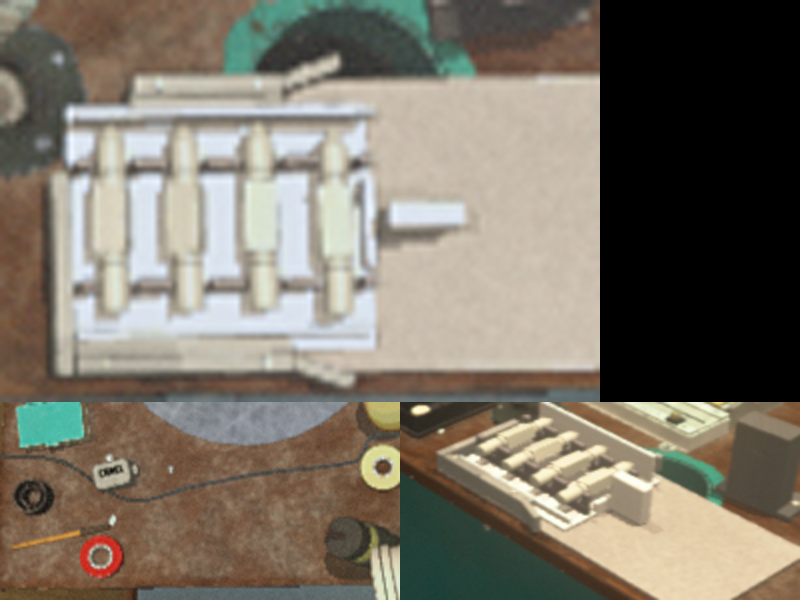

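```bash
python3 -c "
from h import *
bot.job_done(); st()"
```

```text
the job is handed in; nothing more can be done
the job is handed in; nothing more can be done
```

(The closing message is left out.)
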